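# Clamp a tube in a welding jig with its draw latch

## Robot

A 7-joint arm with a two-finger parallel gripper is mounted at the origin on a cart in front of the work surface, level with it; the furniture and walls round the work are solid. World frame = base frame: x ahead of the robot, y to its left, z up, the work surface at z = 0. Lengths are in m, angles in degrees, forces in N, time in s.
With the tool pointing down it reaches from about 0.425 to 0.875 m from the base axis. Payload 4.7 kg.
Tool frame: the origin (TCP) lies on the centre line of the jaws, within the pads' length; the fingertips stand 25 mm ahead of it and the grasp point (between the pads) lies 6 mm ahead of it; z points along the fingers, y is the direction in which the jaws open and shut (so a half turn about z gives the same grasp; the last joint's range is limited). The gripper opens to 87 mm and grips with 3 to 60 N. Pads are 19 mm wide; open, the fingers measure 117 mm over their backs; the gripper's body (75 mm by 190 mm) begins 51 mm behind the grasp point.
Start: joints at [75.006, 18.392, -4.016, 83.108, 1.295, 78.541, -3.26], TCP at [0.177, -0.625, 0.248] pointing down, gripper open.
Joint ranges: [-163.93, 163.93], [-17.29, 119.83], [-79.2, 71.16], [3.27, 140.29], [-89.18, 269.18], [5.43, 117.66], [-154.24, 154.24]. Speed limits (degrees/s): [147.25, 147.25, 180, 180, 180, 180, 180].

## Interface

Orientations are given as [roll, pitch, yaw] about the fixed x, y, z axes, in that order (R = Rz(yaw) Ry(pitch) Rx(roll)).
In Python, from cell import env gives the robot as it stands.
- The arm moves only by the shell command python3 -m creep 'ROWS' [OPENING] [FORCE]. ROWS is JSON, a list of rows, each an object of numbers: "tx", "ty", "tz": the shift along the tool's x, y, z in m; "rx", "ry", "rz": the turn, a rotation vector about the tool's x, y, z in degrees. In form: [{"tx": .., "ty": .., "tz": .., "rx": .., "ry": .., "rz": ..}, ...]. A call has 1 to 20 rows; each row shifts and turns the commanded pose from where the row before left it, along the tool's axes as they then stand; what a row does not reach is not made up. A row lasts 1/8 s, in which the tool goes at most 62.5 mm and 10.7 degrees, less where a joint would pass 70% of its speed; a pose out of reach is approached as far as the arm can. A call is refused whole if a number of a shift passes 0.0625 or a number of a turn 10.7, either way. A call with a gripper value outside its range is refused whole. OPENING is the finger opening in m, from 0 to 0.087, set as the call begins (- or left out, the last holds). The fingers move at their own pace and stop on an object; FORCE is the grip in N (left out, the last holds). Time passes only in rows, so rows that do not move let the fingers close. It gives the time, the measured TCP pose, the force and the opening at its end, in the units of the state.
- env.get_obs(): the state, without advancing time (a new reading comes with each control period).
- env.read_camera(name): name is "side" or "top" or "wrist"; returns a dict with "pixels" (480x640x3 uint8, red, green, blue), "intrinsics" (3x3 intrinsics, pixels), "R" (3x3) and "t" (3): a world point X has camera coordinates R X + t. Camera axes: x right, y down, z forward; pixel columns grow to the right and rows downward; lengths in m; the calibration is good to about 2 mm. A picture is of the moment at which its call begins. There is no depth.
- env.sign_off(): hands the job in, once; it reports no verdict.
The state is a dict: "time_s": time; "qpos": joint angles; "joint_velocities": joint speeds; "effort": joint torques, N m; "tool_pos": TCP position; "tool_rot": TCP orientation; "force": force on the tool from outside, world axes, zero at the start; "wrist_torque": the same for the moment, N m; "grip_width": finger opening in m.
Only numpy, scipy, OpenCV 4.12 (cv2) and the standard library are available. Lean on these libraries where they do the work, as an engineer would, in place of code of your own. Each camera call takes 0.05 s, during which the arm holds its last target.

## Task

Clamp the tube in the welding jig with its draw latch: take the claw by its T-bar, bring it right down over the keeper bar on the sliding jaw and draw it back until you feel its hook bear on the bar, then let go and swing the lever back and down over centre until it lies on its rest and stays there by itself with the jaw drawn in. Do not force the claw against the keeper by hand or press the lever hard on its rest, and leave the loose things beside the jig where they are.

Things in the scene. Friction and masses are not known exactly. Their poses are not given: they have to be found in the camera images.
- jig: Welding jig fixed to the bench: steel base plate 12 mm thick, x = -115 to +150 mm, y = -55 to +55. Origin on the bench straight below the lever pivot; x axis along the latch from the lever pivot to the keeper, y along the pivots, z up. The latch moves in the plane y = 0. A square tube 30 x 150 x 30 mm (along y) lies at x = 25 to 55, z = 12 to 42.
- lever_axis (a point): Lever pivot: x 0, y 0, z 70 mm in the jig. The lever also carries the claw's pivot pin, on a crank 20 mm from this axis, at 92 deg + lever angle above the jig's +x (12 deg farther round than the handle).
- lever (a joint): Lever angle, rad. 0 = open stop; the handle stands at 80 deg + lever above the jig's +x, so it is upright near 0.17 and at 1.745 lies level towards -x on its rest. Dead centre near 1.54; beyond it the spring pulls it down, slowly. Stays where left while unloaded (0.05 N m friction). With the claw hooked it takes up to about 12 N square to the handle at 65 mm. Starts 0 to 0.15.
- claw_pivot (a joint): Claw angle relative to the lever, rad, positive as the claw rises. The claw's slope above the jig's +x is lever + claw_pivot (0 = level). Stiff pivot (0.11 N m friction): the claw stays where left and tends to turn along with the lever, so a claw left with slack lifts off the keeper when the lever is swung. Starts raised, slope 0.35 to 0.75.
- claw_pin (a point): Axis of the claw's pivot pin on the lever's crank; origin of the claw's frame (x along the claw to the hook, z up when level, both turned by the slope).
- jaw (a joint): Draw of the sliding jaw, m: 0 = open (pushed to +x by its spring), grows as the jaw is drawn to -x towards the tube, at most 0.020. Spring 32 N at 0, 2.5 N more per mm. Closed by the latch it reads about 0.004 to 0.015, according to where the keeper is set.
- t_bar (a point): Centre of the dark T-bar by which the claw is held: round bar 14 mm thick, 26 mm long along the jig's y, flat ends (grip the ends, or across), on an 8 mm stem. At x 84, z 28 mm in the claw's frame; below it the top of the claw's plate (34 mm wide in y, x = 58 to 94) is at z 9.5 mm.
- hook_end (a point): Lower end of the claw's hook, at x 86.6, z -11.7 mm in the claw's frame. The hook is 5 mm thick, its inner face (towards the pivot) at x 85, leaning slightly in at the bottom; the plate's underside is at z 4.5. With the plate right down on the keeper bar, hook_end lies about 14 mm lower than the bar's axis; 6 to 12 mm lower is well hooked (deeper, the plate rubs on the bar).
- jaw_top: Top of the sliding jaw, axes as the jig's. Origin: NOMINAL axis of the keeper bar, 70 mm above the bench, 71 mm from the lever pivot in x with the jaw open. The keeper, a round steel bar 8 mm thick, 42 mm long along y between two uprights, is on a slotted adjuster: its true axis is up to 5 mm to either side in x of this origin, different each time, fixed in use.
- claw: The claw's front part (plate, hook, T-bar), origin at the claw pin. With the lever at its open stop the hook comes down 1.5 to 12 mm beyond the bar; the claw must then be drawn back towards -x (the lever drags with 3 to 8 N) until the hook bears on the bar.
- handle: The lever's handle: flat steel 8 mm thick, 13 mm wide, its outer part (48 to 88 mm from the pivot) a ribbed paddle 30 mm wide; origin on the lever pivot, x along the handle outwards.
- handle_end (a point): Outer end of the handle, 88 mm from the lever pivot.
- rest: Rubber-topped post (16 x 24 mm) at x = -70 of the jig, on which the closed handle lies; origin at the centre of its top, 66 mm above the bench.
- coupon: Loose bystander: cut steel coupon, 45 x 60 x 13 mm, flat beside the jig.
- magnet_square: Loose bystander: arrow-shaped welding magnet, 75 x 90 x 14 mm, flat beside the jig.
- bolt: Loose bystander: hex bolt, 59 mm long, lying beside the jig.

How it is judged:
By the outcome, as a careful person would: the job done as asked, in the order asked, and still so for the second after the job is handed in, with the robot touching nothing.
It also fails if it takes over 72 s, if anything falls off the work surface, if the arm or the gripper's body presses on something with over 40 N, if the wrist force passes 120 N, or if a joint passes its speed limit or range.

## Working session

There is one attempt and no reset: what is moved stays moved. The work goes in short steps, Python scripts to look and compute and a shell command to move; the robot and the scene stay as the last step left them, time stands still between calls to the robot, and variables do not carry over. Pictures are saved under pics/ and viewed, and the job is handed in when it is done.

```bash
ls; mkdir -p pics
python3 - <<'E'
from cell import env
import cv2
for n in ("side","top","wrist"):
    c=env.read_camera(n); cv2.imwrite(f"pics/{n}0.png",c["pixels"][:,:,::-1])
    print(n,c["intrinsics"].tolist(),c["R"].round(4).tolist(),c["t"].round(4).tolist())
print(env.get_obs())
E
```

```text
pics
side [[555.9022490594849, 0.0, 318.6987175425292], [0.0, 555.9022490594849, 235.13168902254944], [0.0, 0.0, 1.0]] [[0.9992, -0.0376, 0.0166], [-0.008, -0.5744, -0.8185], [0.0403, 0.8177, -0.5742]] [-0.5402, 0.1084, 1.0161]
top [[557.0377971619038, 0.0, 323.6762278028546], [0.0, 557.0377971619038, 238.39752812524978], [0.0, 0.0, 1.0]] [[-0.0085, -1.0, -0.005], [-0.9872, 0.0092, -0.1592], [0.1593, 0.0036, -0.9872]] [-0.0217, 0.5688, 1.0214]
wrist [[390.3909432403689, 0.0, 315.42693855855885], [0.0, 390.3909432403689, 241.07553325602868], [0.0, 0.0, 1.0]] [[0.2726, -0.9621, -0.0019], [-0.9282, -0.2635, 0.2628], [-0.2534, -0.0698, -0.9648]] [-0.6501, -0.0322, 0.3912]
{'time_s': 0.15, 'qpos': array([75.00311018, 18.42945395, -4.01584663, 83.16023582,  1.2968119 ,
       78.53890175, -3.26013117]), 'joint_velocities': array([-0.03660616, -0.1437174 ,  0.10826608, -0.149053  ,  0.03733828,
        0.12562577, -0.0270794 ]), 'effort': array([-6.66421711e-04, -4.91799366e+01, -4.05037366e-01, -3.12871993e+01,
       -6.40608673e-02,  4.06060216e-02,  1.39927470e-04]), 'tool_pos': array([ 0.17688043, -0.6250753 ,  0.24669889]), 'tool_rot': array([-1.79916727e+02,  6.69722694e-03,  1.58068482e+01]), 'force': array([-0.07810637, -0.56568742,  0.11379518]), 'wrist_torque': array([-0.00383754, -0.04286   , -0.00517773]), 'grip_width': 0.08691411256595809}
```

View pics/side0.png

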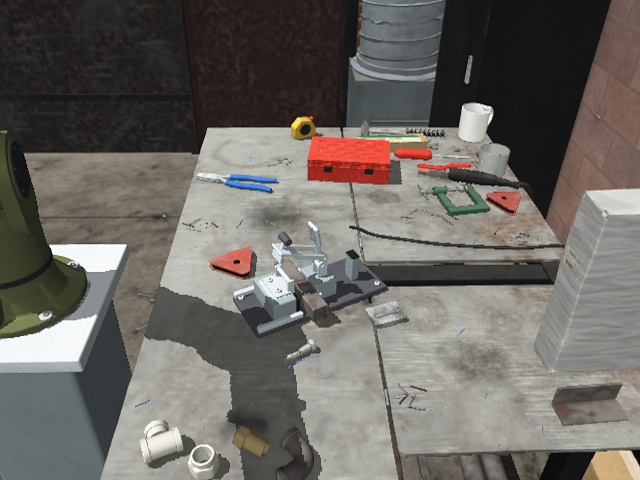

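View pics/top0.png

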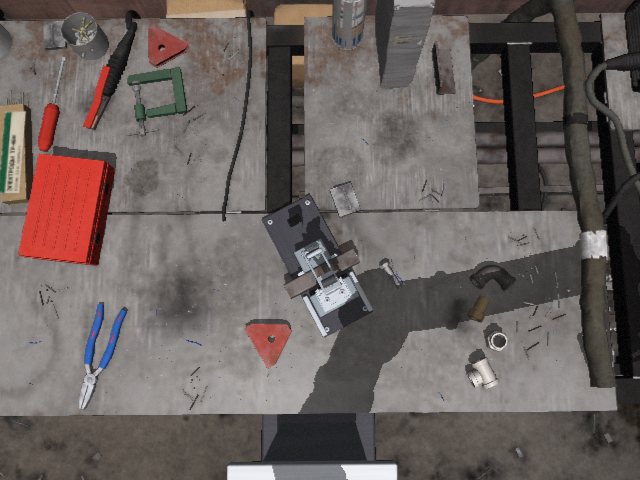

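View pics/wrist0.png

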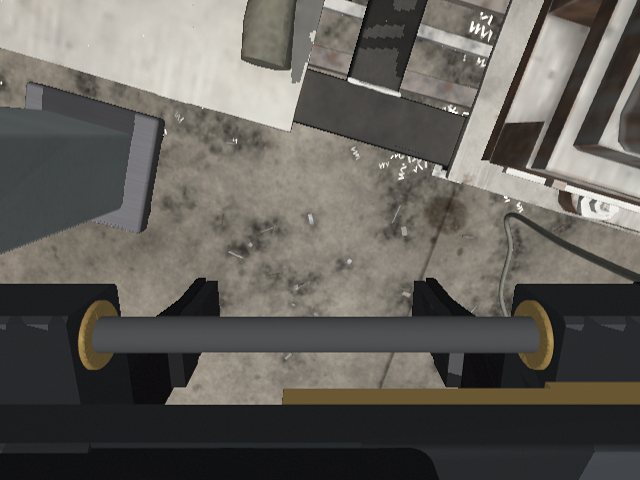

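The side view shows the jig near (310,285), with the claw raised at (285,240) and the handle near (315,235). The top view shows the jig near (317,265), with the rest end at the upper left. I'll zoom in on both.

Run:
```python
import cv2
a=cv2.imread("pics/side0.png")[210:345,220:400]; cv2.imwrite("pics/side0z.png",cv2.resize(a,None,fx=4.4,fy=4.4,interpolation=cv2.INTER_CUBIC))
a=cv2.imread("pics/top0.png")[180:345,240:400]; cv2.imwrite("pics/top0z.png",cv2.resize(a,None,fx=3.6,fy=3.6,interpolation=cv2.INTER_CUBIC))
```

```text
(no output)
```

View pics/side0z.png

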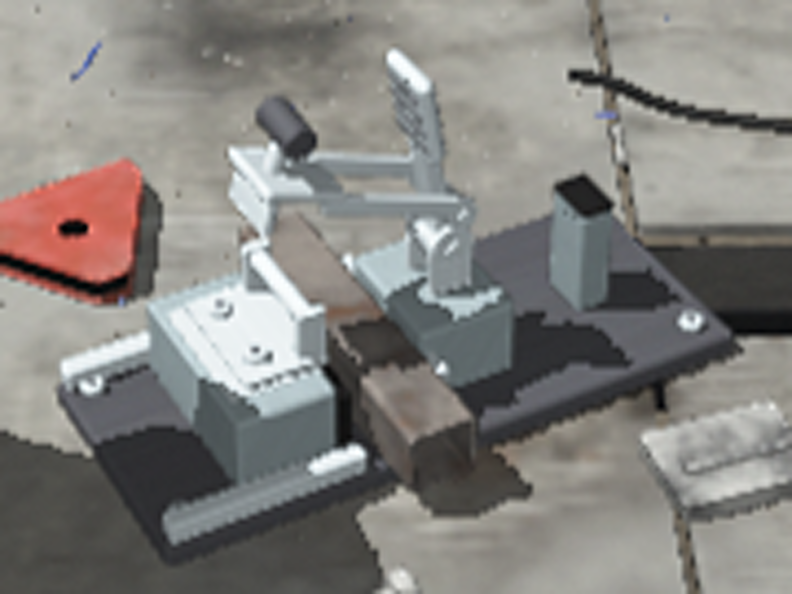

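View pics/top0z.png

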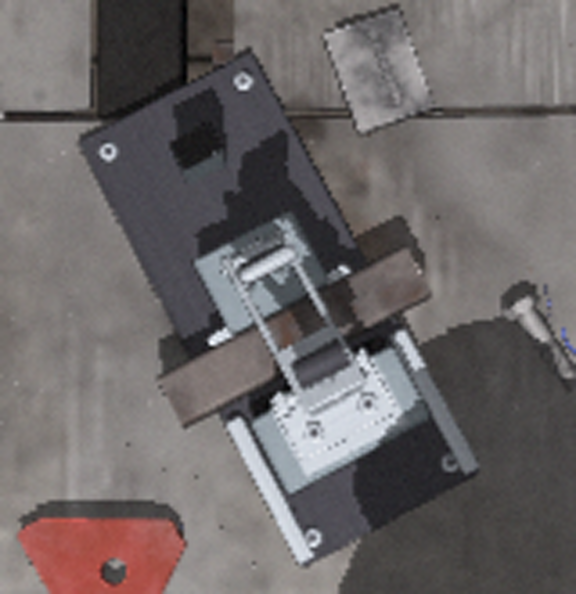

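The side crop shows the T-bar at about (285,239) px, the handle tip at about (309,222) and the rest top at about (352,253). The top crop shows the plate corners and the T-bar at about (329,280).

```bash
cat > h.py <<'E'
import numpy as np, json
from cell import env
from scipy.optimize import least_squares
def ray(c,u,v):
    d=c["R"].T@np.linalg.inv(c["intrinsics"])@[u,v,1]; return -c["R"].T@c["t"], d/np.linalg.norm(d)
def plane(c,u,v,z):
    o,d=ray(c,u,v); return o+d*(z-o[2])/d[2]
def tri(a,b):
    A=[];B=[]
    M=np.zeros((3,3));r=np.zeros(3)
    rs=[ray(*a),ray(*b)]
    for o,d in rs:
        P=np.eye(3)-np.outer(d,d);M+=P;r+=P@o
    X=np.linalg.solve(M,r); return X,[np.linalg.norm((np.eye(3)-np.outer(d,d))@(X-o))*1e3 for o,d in rs]
def proj(c,X):
    p=c["intrinsics"]@(c["R"]@np.asarray(X)+c["t"]); return p[:2]/p[2]
def S(x,y): return x/4.4+220-.4,y/4.4+210-.4
def T(x,y): return x/3.6+240-.4,y/3.6+180-.4
E
python3 - <<'E'
from h import *
s=env.read_camera("side");t=env.read_camera("top")
loc=np.array([[-115,-55],[-115,55],[150,55],[150,-55]])/1e3
# jig x to robot: rest end at image top; which y side?
px=[T(80,138),T(248,48),T(477,466),T(306,566)]
W=[plane(t,*p,0.012) for p in px]; print(np.round(W,4))
def fit(P,L):
    P=np.array(P)[:,:2];L=np.array(L); pc,lc=P.mean(0),L.mean(0)
    a=np.arctan2(*[f((P-pc),(L-lc)) for f in (lambda p,l:(l[:,0]*p[:,1]-l[:,1]*p[:,0]).sum(),lambda p,l:(l*p).sum())])
    R=np.array([[np.cos(a),-np.sin(a)],[np.sin(a),np.cos(a)]]); o=pc-R@lc
    return a,o,P-(L@R.T+o)
# jig x=toward robot(-x world): y_jig = z cross x -> world -y => image right
a,o,r=fit(W,loc); print("top",np.degrees(a),o,r*1e3)
Ws=[plane(s,*S(745,347),.012),plane(s,*S(62,388),.012)]
print("side corner",np.round(Ws,4))
R=np.array([[np.cos(a),-np.sin(a),0],[np.sin(a),np.cos(a),0],[0,0,1]]);O=np.r_[o,0]
np.savez("jig0.npz",a=a,o=o)
for n,X in [("rest",[-.07,0,.066]),("bar",[.071,0,.07]),("pl -115,-55",[-.115,-.055,.012]),("-115,55",[-.115,.055,.012]),("150,55",[.15,.055,.012]),("150,-55",[.15,-.055,.012])]:
    w=R@X+O; p=proj(s,w);q=proj(t,w); print(n,"side z",((p+.4-[220,210])*4.4).round(),"top z",((q+.4-[240,180])*3.6).round())
for n,A,B in [("tbar",S(287,127),T(320,361)),("handle end",S(400,60),T(268,262)),("rest",S(582,193),T(197,143))]:
    X,e=tri((s,*A),(t,*B)); print(n,X.round(4),np.round(e,1),"jig",(R.T@(X-O)).round(4))
E
```

```text
[[ 0.6164  0.096   0.012 ]
 [ 0.6665  0.003   0.012 ]
 [ 0.4346 -0.1192  0.012 ]
 [ 0.3824 -0.0268  0.012 ]]
top -152.09312272355248 [ 0.54046748 -0.0035471 ] [[ 0.04473114 -2.8364075 ]
 [-1.29750872  1.32207996]
 [ 0.97587526  3.1553106 ]
 [ 0.27690231 -1.64098306]]
side corner [[ 0.6701 -0.0095  0.012 ]
 [ 0.3862 -0.03    0.012 ]]
rest side z [583. 190.] top z [195. 143.]
bar side z [283. 286.] top z [323. 379.]
pl -115,-55 side z [594. 193.] top z [ 75. 138.]
-115,55 side z [736. 330.] top z [250.  46.]
150,55 side z [167. 549.] top z [483. 468.]
150,-55 side z [ 53. 380.] top z [303. 567.]
tbar [ 0.4805 -0.0348  0.1454] [0.1 0.1] jig [ 0.0676 -0.0005  0.1454]
handle end [ 0.525  -0.0107  0.1595] [1.3 1.3] jig [ 0.017  -0.0009  0.1595]
rest [0.6022 0.0283 0.0654] [0.3 0.3] jig [-0.0694  0.0007  0.0654]
```

```bash
python3 -c "
from h import *
o=env.get_obs();c=env.read_camera('wrist')
from scipy.spatial.transform import Rotation as Ro
Rt=Ro.from_euler('xyz',o['tool_rot'],degrees=True).as_matrix()
print('cam in tool',Rt.T@(-c['R'].T@c['t']-o['tool_pos']),(Rt.T@c['R'].T).round(2).tolist())"
python3 -m creep '[{"rz":-6.1},{"rz":-6.1},{"tx":0.045,"ty":-0.031},{"tx":0.045,"ty":-0.031},{"tx":0.045,"ty":-0.031},{"tx":0.045,"ty":-0.031},{"tx":0.045,"ty":-0.031},{"tx":0.045,"ty":-0.031},{"tx":0.045,"ty":-0.031},{"tx":0.045,"ty":-0.031},{"tx":0.045,"ty":-0.031},{"tx":0.045,"ty":-0.031},{"tx":0.045,"ty":-0.031},{"tx":0.045,"ty":-0.031},{},{}]' 0.06 10
```

```text
cam in tool [ 0.07200942  0.00100907 -0.13808675] [[0.0, -0.96, -0.26], [1.0, 0.0, -0.0], [0.0, -0.26, 0.96]]$[0]: bad value
```

```bash
python3 -m creep '[{"tx":0,"ty":0,"tz":0,"rx":0,"ry":0,"rz":-6.1},{"tx":0,"ty":0,"tz":0,"rx":0,"ry":0,"rz":-6.1}]' 0.06 10
```

```text
time_s: 0.55
tool_pos: [0.177, -0.6254, 0.2475]
tool_rot: [-180.0, 0.0, 28.2]
force: [-0.1, -0.7, -0.4]
grip_width: 0.0742
```

```bash
python3 -m creep '[{"tx":0.045,"ty":-0.031,"tz":0,"rx":0,"ry":0,"rz":0},{"tx":0.045,"ty":-0.031,"tz":0,"rx":0,"ry":0,"rz":0},{"tx":0.045,"ty":-0.031,"tz":0,"rx":0,"ry":0,"rz":0},{"tx":0.045,"ty":-0.031,"tz":0,"rx":0,"ry":0,"rz":0},{"tx":0.045,"ty":-0.031,"tz":0,"rx":0,"ry":0,"rz":0},{"tx":0.045,"ty":-0.031,"tz":0,"rx":0,"ry":0,"rz":0},{"tx":0.045,"ty":-0.031,"tz":0,"rx":0,"ry":0,"rz":0},{"tx":0.045,"ty":-0.031,"tz":0,"rx":0,"ry":0,"rz":0},{"tx":0.045,"ty":-0.031,"tz":0,"rx":0,"ry":0,"rz":0},{"tx":0.045,"ty":-0.031,"tz":0,"rx":0,"ry":0,"rz":0},{"tx":0.045,"ty":-0.031,"tz":0,"rx":0,"ry":0,"rz":0},{"tx":0.045,"ty":-0.031,"tz":0,"rx":0,"ry":0,"rz":0},{"tx":0,"ty":0,"tz":0,"rx":0,"ry":0,"rz":0},{"tx":0,"ty":0,"tz":0,"rx":0,"ry":0,"rz":0}]' 0.05 10
python3 - <<'E'
from h import *
import cv2
c=env.read_camera("wrist"); cv2.imwrite("pics/w1.png",c["pixels"][:,:,::-1])
o=env.get_obs(); print(o['tool_pos'],o['tool_rot'],o['qpos'].round(1),o['force'])
X=[0.4805,-0.0348,0.1454];print(proj(c,X))
E
```

```text
time_s: 2.3
tool_pos: [0.4788, -0.0441, 0.2474]
tool_rot: [180.0, 0.0, 28.0]
force: [-0.4, -1.0, -0.3]
grip_width: 0.05
[ 0.47863732 -0.04487308  0.24736666] [1.79977841e+02 5.17409059e-02 2.78982555e+01] [ 44.1  -1.1 -41.  105.   -0.7  75.8 -58.8] [-0.00679317 -0.44129091 -0.10835576]
[302.1211272  241.74032527]
```

View pics/w1.png

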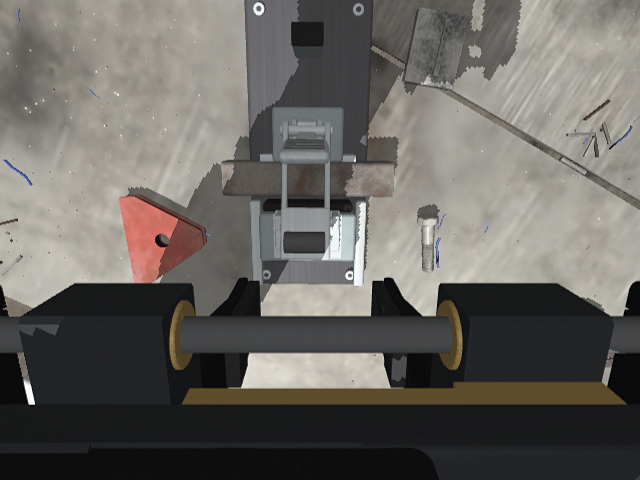

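The wrist view shows the T-bar centred near (307,242), aligned with the jig midline at u≈308. The wrist calibration puts the side offset nearer -5 mm, so I'll approach part-way and look again.

```bash
python3 -m creep '[{"tx":0.0065,"ty":-0.0055,"tz":0.02,"rx":0,"ry":0,"rz":0},{"tx":0,"ty":0,"tz":0.02,"rx":0,"ry":0,"rz":0},{"tx":0,"ty":0,"tz":0.02,"rx":0,"ry":0,"rz":0},{"tx":0,"ty":0,"tz":0,"rx":0,"ry":0,"rz":0},{"tx":0,"ty":0,"tz":0,"rx":0,"ry":0,"rz":0}]' 0.05 8
python3 - <<'E'
from h import *
import cv2
c=env.read_camera("wrist"); cv2.imwrite("pics/w2.png",c["pixels"][:,:,::-1])
o=env.get_obs(); print(o['tool_pos'],o['tool_rot'],o['force'])
X=[0.4805,-0.0348,0.1454];print(proj(c,X))
c=env.read_camera("side"); cv2.imwrite("pics/s2.png",cv2.resize(c["pixels"][160:345,220:400,::-1],None,fx=3.2,fy=3.2,interpolation=cv2.INTER_CUBIC))
E
```

```text
time_s: 2.98
tool_pos: [0.4825, -0.0366, 0.1883]
tool_rot: [180.0, -0.0, 27.9]
force: [-0.2, -1.0, -0.1]
grip_width: 0.0497
[ 0.48272306 -0.03634869  0.1884848 ] [ 1.79927896e+02 -5.38276193e-02  2.79256262e+01] [-0.36926936 -0.1824471   0.35416382]
[308.30934225 286.69903471]
```

View pics/w2.png

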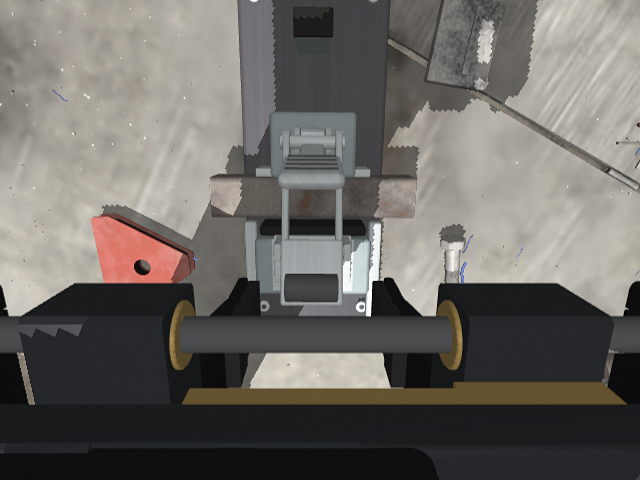

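View pics/s2.png

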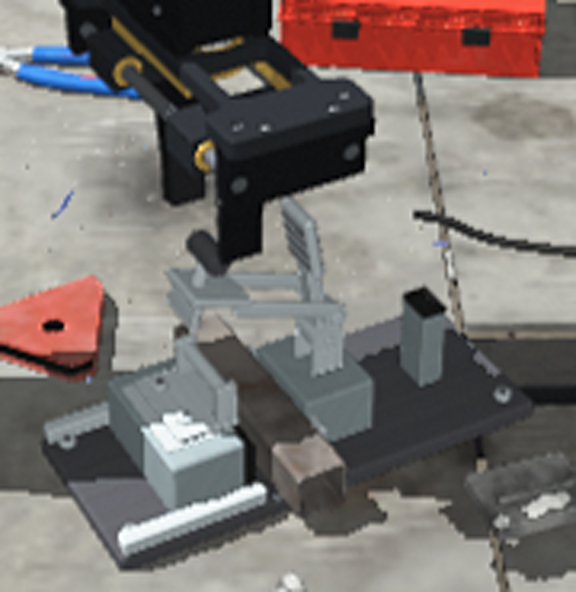

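The T-bar is at u≈311 and v≈288 in the wrist view, between the fingers and within 1–2 mm of their centre. I'll descend with small corrections.

```bash
python3 -m creep '[{"tx":-0.0015,"ty":-0.0012,"tz":0.008,"rx":0,"ry":0,"rz":0},{"tx":0,"ty":0,"tz":0.008,"rx":0,"ry":0,"rz":0},{"tx":0,"ty":0,"tz":0.008,"rx":0,"ry":0,"rz":0},{"tx":0,"ty":0,"tz":0.007,"rx":0,"ry":0,"rz":0},{"tx":0,"ty":0,"tz":0,"rx":0,"ry":0,"rz":0},{"tx":0,"ty":0,"tz":0,"rx":0,"ry":0,"rz":0}]' 0.05 8
python3 - <<'E'
from h import *
import cv2
c=env.read_camera("wrist"); cv2.imwrite("pics/w3.png",c["pixels"][:,:,::-1])
c=env.read_camera("side"); cv2.imwrite("pics/s3.png",cv2.resize(c["pixels"][160:345,220:400,::-1],None,fx=3.2,fy=3.2,interpolation=cv2.INTER_CUBIC))
E
```

```text
time_s: 3.82
tool_pos: [0.4805, -0.0352, 0.1566]
tool_rot: [180.0, -0.0, 28.0]
force: [0.3, -0.2, -0.2]
grip_width: 0.0501
```

View pics/w3.png

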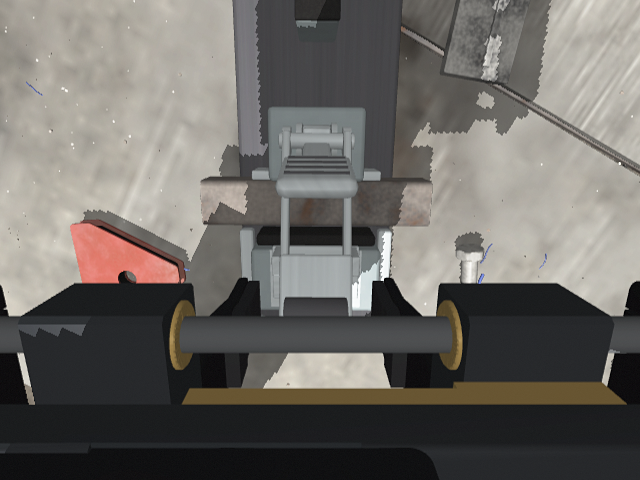

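View pics/s3.png

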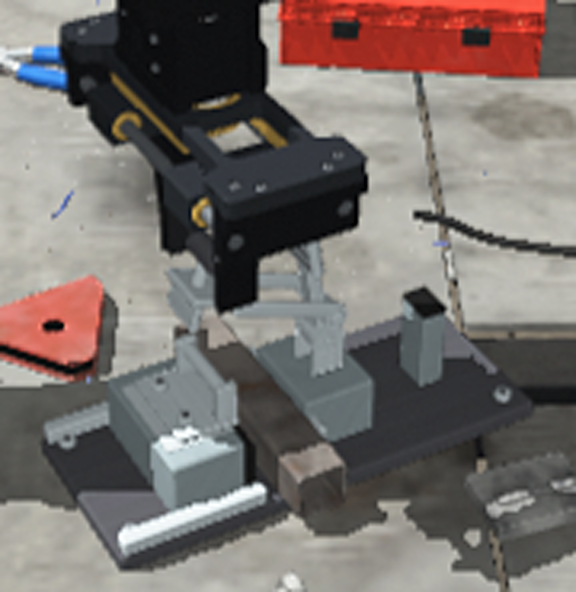

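The wrist view shows the T-bar at u 284–348, midway between the fingers (about 316). I'll close on it gently.

```bash
python3 -m creep '[{"tx":0,"ty":0,"tz":0,"rx":0,"ry":0,"rz":0},{"tx":0,"ty":0,"tz":0,"rx":0,"ry":0,"rz":0},{"tx":0,"ty":0,"tz":0,"rx":0,"ry":0,"rz":0},{"tx":0,"ty":0,"tz":0,"rx":0,"ry":0,"rz":0},{"tx":0,"ty":0,"tz":0,"rx":0,"ry":0,"rz":0}]' 0.0 15
python3 - <<'E'
from h import *
o=env.get_obs();print(o['force'],o['grip_width'],o['tool_pos'],o['wrist_torque'])
E
```

```text
time_s: 4.55
tool_pos: [0.4804, -0.0352, 0.1566]
tool_rot: [180.0, -0.0, 28.0]
force: [-0.5, 0.5, 0.3]
grip_width: 0.0257
[-0.52804688  0.50494247  0.27041273] 0.0257400383369458 [ 0.48041411 -0.03520492  0.15659274] [-0.01962037  0.03556418 -0.01389263]
```

Holding the bar at 25.7 mm width. Now I'll swing the claw down along its arc in stages, watching the force.

```bash
python3 -m creep '[{"tx":-0.0028,"ty":0,"tz":0.0037,"rx":0,"ry":0,"rz":0},{"tx":-0.0027,"ty":0,"tz":0.0038,"rx":0,"ry":0,"rz":0},{"tx":-0.0024,"ty":0,"tz":0.0039,"rx":0,"ry":0,"rz":0},{"tx":-0.0022,"ty":0,"tz":0.004,"rx":0,"ry":0,"rz":0},{"tx":-0.002,"ty":0,"tz":0.0042,"rx":0,"ry":0,"rz":0},{"tx":-0.0018,"ty":0,"tz":0.0043,"rx":0,"ry":0,"rz":0},{"tx":0,"ty":0,"tz":0,"rx":0,"ry":0,"rz":0}]'
python3 - <<'E'
from h import *
z=np.load("jig0.npz");a=z['a']
o=env.get_obs();f=o['force'];d=o['tool_pos'][:2]-z['o'];ex=np.array([np.cos(a),np.sin(a)])
print("jig x",d@ex,"y",d@[-ex[1],ex[0]],"Fx",f[:2]@ex,"Fy",f[:2]@[-ex[1],ex[0]],"Fz",f[2],o['grip_width'],o['tool_pos'][2])
E
```

```text
time_s: 5.42
tool_pos: [0.4679, -0.0417, 0.1321]
tool_rot: [-180.0, 0.0, 28.0]
force: [1.4, 0.6, -1.6]
grip_width: 0.0258
jig x 0.08197438891542312 y -0.00019721495539894938 Fx -1.5156588477265538 Fy 0.15811825454272524 Fz -1.613890799746997 0.025797600569891038 0.13210414006116927
```

```bash
cat > st.py <<'E'
from h import *
z=np.load("jig0.npz");a=z['a']
o=env.get_obs();f=o['force'];d=o['tool_pos'][:2]-z['o'];ex=np.array([np.cos(a),np.sin(a)]);ey=np.array([-ex[1],ex[0]])
print("jig x %.2f y %.2f z %.2f | Fx %.2f Fy %.2f Fz %.2f | w %.2f"%(d@ex*1e3,d@ey*1e3,o['tool_pos'][2]*1e3,f[:2]@ex,f[:2]@ey,f[2],o['grip_width']*1e3),o['wrist_torque'].round(2),o['time_s'])
E
python3 -m creep '[{"tx":-0.0015,"ty":0,"tz":0.0043,"rx":0,"ry":0,"rz":0},{"tx":-0.0013,"ty":0,"tz":0.0044,"rx":0,"ry":0,"rz":0},{"tx":-0.0009,"ty":0,"tz":0.0037,"rx":0,"ry":0,"rz":0},{"tx":-0.0008,"ty":0,"tz":0.0038,"rx":0,"ry":0,"rz":0},{"tx":0,"ty":0,"tz":0,"rx":0,"ry":0,"rz":0}]'
python3 st.py
python3 - <<'E'
from h import *
import cv2
c=env.read_camera("side"); cv2.imwrite("pics/s4.png",cv2.resize(c["pixels"][160:345,220:400,::-1],None,fx=3.2,fy=3.2,interpolation=cv2.INTER_CUBIC))
E
```

```text
time_s: 6.05
tool_pos: [0.464, -0.0439, 0.116]
tool_rot: [-180.0, 0.0, 28.0]
force: [0.5, 0.3, -0.4]
grip_width: 0.026
jig x 86.47 y -0.19 z 115.99 | Fx -0.59 Fy 0.01 Fz -0.43 | w 26.03 [ 0.1  -0.22 -0.05] 6.05
```

View pics/s4.png

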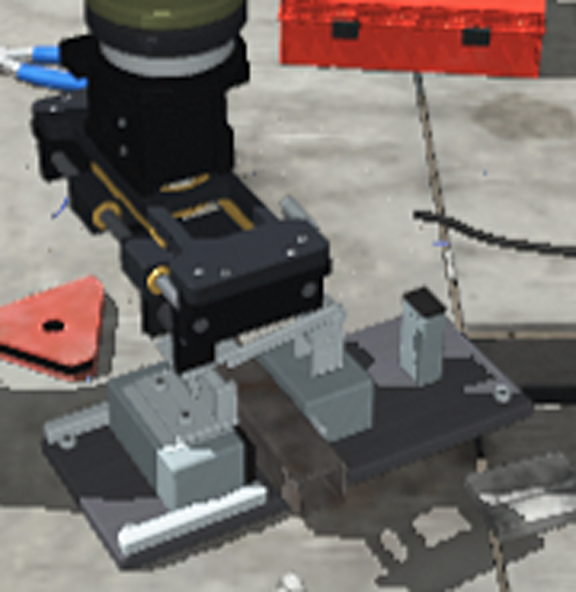

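The claw is sloping down just above the keeper, and the handle is clear behind the gripper body. I'll continue down.

```bash
python3 -m creep '[{"tx":-0.0006,"ty":0,"tz":0.0038,"rx":0,"ry":0,"rz":0},{"tx":-0.0004,"ty":0,"tz":0.0038,"rx":0,"ry":0,"rz":0},{"tx":0,"ty":0,"tz":0,"rx":0,"ry":0,"rz":0},{"tx":0,"ty":0,"tz":0,"rx":0,"ry":0,"rz":0}]'
python3 st.py
python3 - <<'E'
from h import *
import cv2
c=env.read_camera("side"); cv2.imwrite("pics/s5.png",cv2.resize(c["pixels"][200:345,220:400,::-1],None,fx=4,fy=4,interpolation=cv2.INTER_CUBIC))
E
```

```text
time_s: 6.6
tool_pos: [0.4631, -0.0443, 0.1086]
tool_rot: [-180.0, 0.0, 28.0]
force: [0.7, 0.7, -1.2]
grip_width: 0.0259
jig x 87.40 y -0.18 z 108.63 | Fx -0.99 Fy -0.30 Fz -1.17 | w 25.88 [ 0.06 -0.12 -0.03] 6.6
```

View pics/s5.png

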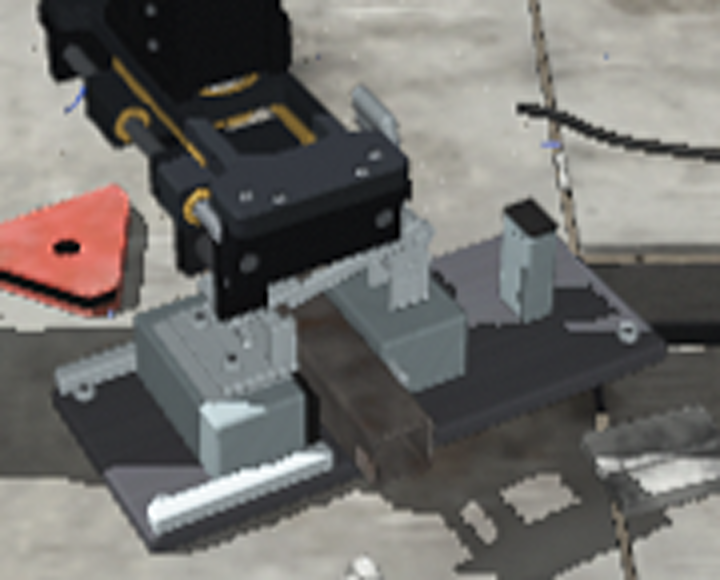

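```bash
python3 -m creep '[{"tx":0,"ty":0,"tz":0.001,"rx":0,"ry":0,"rz":0},{"tx":0,"ty":0,"tz":0,"rx":0,"ry":0,"rz":0}]'
python3 st.py
python3 -m creep '[{"tx":0,"ty":0,"tz":0.001,"rx":0,"ry":0,"rz":0},{"tx":0,"ty":0,"tz":0,"rx":0,"ry":0,"rz":0}]'
python3 st.py
```

```text
time_s: 6.9
tool_pos: [0.463, -0.0444, 0.1078]
tool_rot: [-180.0, 0.0, 28.0]
force: [-0.6, -0.3, 1.2]
grip_width: 0.0256
jig x 87.53 y -0.17 z 107.79 | Fx 0.73 Fy 0.01 Fz 1.19 | w 25.63 [ 0.03  0.28 -0.01] 6.9
time_s: 7.15
tool_pos: [0.463, -0.0444, 0.1067]
tool_rot: [-180.0, 0.0, 28.0]
force: [-1.2, -0.6, 1.5]
grip_width: 0.0258
jig x 87.61 y -0.14 z 106.70 | Fx 1.36 Fy -0.09 Fz 1.51 | w 25.83 [-0.06  0.26 -0.  ] 7.15
```

```bash
python3 -m creep '[{"tx":0,"ty":0,"tz":0.001,"rx":0,"ry":0,"rz":0},{"tx":0,"ty":0,"tz":0,"rx":0,"ry":0,"rz":0}]'
python3 st.py
```

```text
time_s: 7.4
tool_pos: [0.463, -0.0444, 0.1056]
tool_rot: [-180.0, 0.0, 28.0]
force: [-2.5, 0.1, 0.7]
grip_width: 0.0261
jig x 87.62 y -0.14 z 105.64 | Fx 2.16 Fy -1.29 Fz 0.67 | w 26.12 [-0.15  0.35 -0.03] 7.4
```

```bash
python3 -m creep '[{"tx":0,"ty":0,"tz":0.0007,"rx":0,"ry":0,"rz":0},{"tx":0,"ty":0,"tz":0,"rx":0,"ry":0,"rz":0}]'
python3 st.py;python3 st.py
```

```text
time_s: 7.65
tool_pos: [0.4629, -0.0444, 0.1049]
tool_rot: [-180.0, 0.0, 28.0]
force: [-3.3, -0.5, 0.9]
grip_width: 0.0261
jig x 87.65 y -0.15 z 104.94 | Fx 3.19 Fy -1.08 Fz 0.87 | w 26.09 [-0.15  0.52 -0.03] 7.65
jig x 87.65 y -0.15 z 104.94 | Fx 3.19 Fy -1.08 Fz 0.87 | w 26.09 [-0.15  0.52 -0.03] 7.65
```

```bash
for i in 1; do python3 -m creep '[{"tx":0,"ty":0,"tz":0.0006,"rx":0,"ry":0,"rz":0},{"tx":0,"ty":0,"tz":0,"rx":0,"ry":0,"rz":0}]'>/dev/null; python3 st.py; python3 -m creep '[{"tx":0,"ty":0,"tz":0.0006,"rx":0,"ry":0,"rz":0},{"tx":0,"ty":0,"tz":0,"rx":0,"ry":0,"rz":0}]'>/dev/null; python3 st.py; done
python3 - <<'E'
from h import *
import cv2
c=env.read_camera("side"); cv2.imwrite("pics/s6.png",cv2.resize(c["pixels"][230:320,240:360,::-1],None,fx=6,fy=6,interpolation=cv2.INTER_CUBIC))
E
```

```text
jig x 87.68 y -0.13 z 104.36 | Fx 3.19 Fy -0.22 Fz 1.28 | w 25.62 [-0.19  0.64  0.03] 7.9
jig x 87.63 y -0.12 z 104.10 | Fx 5.85 Fy -1.70 Fz 4.01 | w 25.68 [-0.24  1.07  0.  ] 8.15
```

View pics/s6.png

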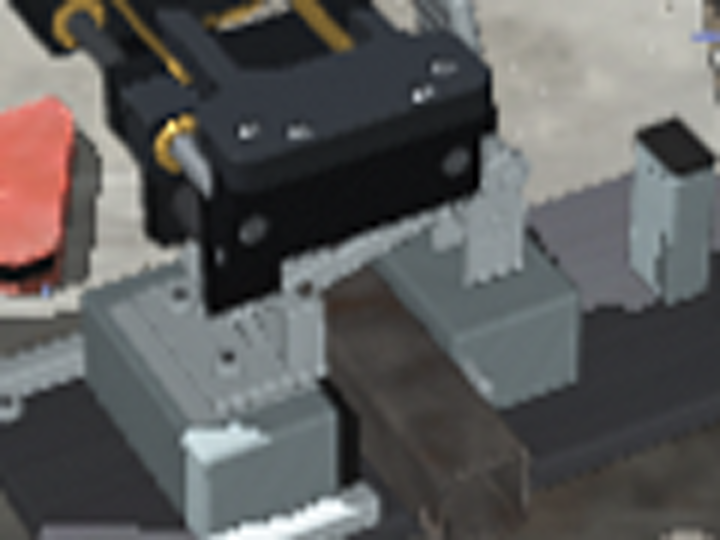

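Firm contact near TCP z 104.1 (Fz jumped to 4 N), so the plate is right down on the bar. I'll ease up about 4 mm for a hook depth near 10 mm, then draw back.

```bash
python3 -m creep '[{"tx":0,"ty":0,"tz":-0.002,"rx":0,"ry":0,"rz":0},{"tx":0,"ty":0,"tz":-0.002,"rx":0,"ry":0,"rz":0},{"tx":0,"ty":0,"tz":0,"rx":0,"ry":0,"rz":0}]'>/dev/null; python3 st.py; python3 -m creep '[{"tx":0.001,"ty":0,"tz":0,"rx":0,"ry":0,"rz":0},{"tx":0,"ty":0,"tz":0,"rx":0,"ry":0,"rz":0}]'>/dev/null; python3 st.py;python3 -m creep '[{"tx":0.001,"ty":0,"tz":0,"rx":0,"ry":0,"rz":0},{"tx":0,"ty":0,"tz":0,"rx":0,"ry":0,"rz":0}]'>/dev/null; python3 st.py
```

```text
jig x 86.57 y -0.17 z 108.12 | Fx -1.24 Fy -0.54 Fz -2.06 | w 25.69 [0.09 0.07 0.  ] 8.575
jig x 86.63 y -0.17 z 107.81 | Fx 3.26 Fy -0.44 Fz -0.90 | w 25.58 [-0.16  0.5   0.01] 8.825
jig x 86.54 y -0.16 z 107.53 | Fx 4.66 Fy -0.24 Fz 0.16 | w 25.63 [-0.37  1.02  0.03] 9.075
```

```bash
for i in 1; do python3 -m creep '[{"tx":0.001,"ty":0,"tz":0,"rx":0,"ry":0,"rz":0},{"tx":0,"ty":0,"tz":0,"rx":0,"ry":0,"rz":0}]'>/dev/null; python3 st.py;python3 -m creep '[{"tx":0.001,"ty":0,"tz":0,"rx":0,"ry":0,"rz":0},{"tx":0,"ty":0,"tz":0,"rx":0,"ry":0,"rz":0}]'>/dev/null; python3 st.py; python3 -m creep '[{"tx":0.001,"ty":0,"tz":0,"rx":0,"ry":0,"rz":0},{"tx":0,"ty":0,"tz":0,"rx":0,"ry":0,"rz":0}]'>/dev/null; python3 st.py; done
```

```text
jig x 86.51 y -0.15 z 107.26 | Fx 8.57 Fy -0.33 Fz 1.55 | w 25.70 [-0.62  1.39  0.02] 9.325
jig x 86.06 y -0.14 z 107.10 | Fx 8.58 Fy -0.68 Fz 0.81 | w 26.00 [-0.78  1.58  0.04] 9.575
jig x 85.17 y -0.16 z 107.04 | Fx 8.11 Fy -0.22 Fz 1.20 | w 25.79 [-0.76  1.57 -0.03] 9.825
```

Moving steadily at about 8 N lever drag. Continuing, with a touch of lift to hold the height.

```bash
for i in 1; do python3 -m creep '[{"tx":0.001,"ty":0,"tz":-0.0006,"rx":0,"ry":0,"rz":0},{"tx":0,"ty":0,"tz":0,"rx":0,"ry":0,"rz":0}]'>/dev/null; python3 st.py;python3 -m creep '[{"tx":0.001,"ty":0,"tz":-0.0003,"rx":0,"ry":0,"rz":0},{"tx":0,"ty":0,"tz":0,"rx":0,"ry":0,"rz":0}]'>/dev/null; python3 st.py; done
```

```text
jig x 84.28 y -0.17 z 107.58 | Fx 8.38 Fy -0.74 Fz 0.32 | w 26.03 [-0.78  1.64 -0.03] 10.075
jig x 83.38 y -0.17 z 107.80 | Fx 8.70 Fy 0.34 Fz -0.24 | w 25.51 [-0.82  1.66 -0.02] 10.325
```

```bash
for i in 1; do python3 -m creep '[{"tx":0.001,"ty":0,"tz":0,"rx":0,"ry":0,"rz":0},{"tx":0,"ty":0,"tz":0,"rx":0,"ry":0,"rz":0}]'>/dev/null; python3 st.py;python3 -m creep '[{"tx":0.001,"ty":0,"tz":0,"rx":0,"ry":0,"rz":0},{"tx":0,"ty":0,"tz":0,"rx":0,"ry":0,"rz":0}]'>/dev/null; python3 st.py; done
```

```text
jig x 82.43 y -0.19 z 107.75 | Fx 8.29 Fy -1.00 Fz 0.29 | w 25.68 [-0.85  1.59  0.04] 10.575
jig x 81.50 y -0.19 z 107.70 | Fx 8.36 Fy -0.72 Fz 0.39 | w 25.60 [-0.85  1.71 -0.01] 10.825
```

```bash
for i in 1; do python3 -m creep '[{"tx":0.001,"ty":0,"tz":0,"rx":0,"ry":0,"rz":0},{"tx":0,"ty":0,"tz":0,"rx":0,"ry":0,"rz":0}]'>/dev/null; python3 st.py;python3 -m creep '[{"tx":0.001,"ty":0,"tz":0,"rx":0,"ry":0,"rz":0},{"tx":0,"ty":0,"tz":0,"rx":0,"ry":0,"rz":0}]'>/dev/null; python3 st.py; done
```

```text
jig x 80.58 y -0.18 z 107.66 | Fx 8.50 Fy -0.46 Fz -0.33 | w 25.65 [-0.81  1.68 -0.01] 11.075
jig x 80.36 y -0.14 z 107.60 | Fx 10.85 Fy -2.14 Fz 1.52 | w 26.04 [-1.08  2.1   0.03] 11.325
```

```bash
python3 -m creep '[{"tx":0.0007,"ty":0,"tz":0,"rx":0,"ry":0,"rz":0},{"tx":0,"ty":0,"tz":0,"rx":0,"ry":0,"rz":0}]'>/dev/null; python3 st.py
python3 - <<'E'
from h import *
import cv2
c=env.read_camera("side"); cv2.imwrite("pics/s7.png",cv2.resize(c["pixels"][200:320,220:380,::-1],None,fx=5,fy=5,interpolation=cv2.INTER_CUBIC))
E
```

```text
jig x 80.31 y -0.15 z 107.52 | Fx 12.35 Fy -0.72 Fz 3.20 | w 25.80 [-1.17  2.44  0.02] 11.575
```

View pics/s7.png

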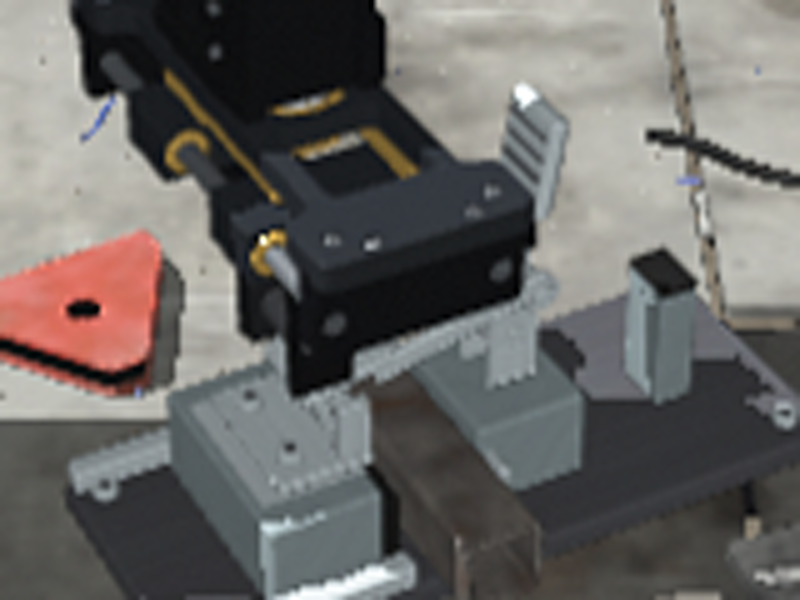

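Fx rose from 8.4 to 12.3 N while x stopped at 80.3 mm, so the hook bears on the bar. The picture shows the handle tilted back. I'll relax the hand and let go.

```bash
python3 -m creep '[{"tx":-0.002,"ty":0,"tz":0,"rx":0,"ry":0,"rz":0},{"tx":0,"ty":0,"tz":0,"rx":0,"ry":0,"rz":0}]'>/dev/null; python3 st.py; python3 -m creep '[{"tx":0,"ty":0,"tz":0,"rx":0,"ry":0,"rz":0},{"tx":0,"ty":0,"tz":0,"rx":0,"ry":0,"rz":0},{"tx":0,"ty":0,"tz":0,"rx":0,"ry":0,"rz":0}]' 0.05 >/dev/null; python3 st.py
python3 -m creep '[{"tx":0,"ty":0,"tz":-0.01,"rx":0,"ry":0,"rz":0},{"tx":0,"ty":0,"tz":-0.02,"rx":0,"ry":0,"rz":0},{"tx":0,"ty":0,"tz":-0.03,"rx":0,"ry":0,"rz":0},{"tx":0,"ty":0,"tz":-0.03,"rx":0,"ry":0,"rz":0},{"tx":0,"ty":0,"tz":-0.02,"rx":0,"ry":0,"rz":0},{"tx":0,"ty":0,"tz":0,"rx":0,"ry":0,"rz":0},{"tx":0,"ty":0,"tz":0,"rx":0,"ry":0,"rz":0}]' >/dev/null; python3 st.py
python3 - <<'E'
from h import *
import cv2
c=env.read_camera("side"); cv2.imwrite("pics/s8.png",cv2.resize(c["pixels"][210:330,220:380,::-1],None,fx=5,fy=5,interpolation=cv2.INTER_CUBIC))
c=env.read_camera("wrist"); cv2.imwrite("pics/w8.png",c["pixels"][:,:,::-1])
E
```

```text
jig x 80.39 y -0.17 z 107.66 | Fx 5.93 Fy 0.79 Fz -2.04 | w 25.79 [-0.79  1.38 -0.  ] 11.875
jig x 76.68 y 0.02 z 109.34 | Fx 0.08 Fy -0.60 Fz 0.40 | w 46.17 [-0.02  0.03  0.02] 12.25
jig x 77.95 y -0.35 z 218.28 | Fx -0.25 Fy 0.71 Fz -0.10 | w 49.71 [-0.02 -0.02  0.  ] 13.125
```

View pics/s8.png

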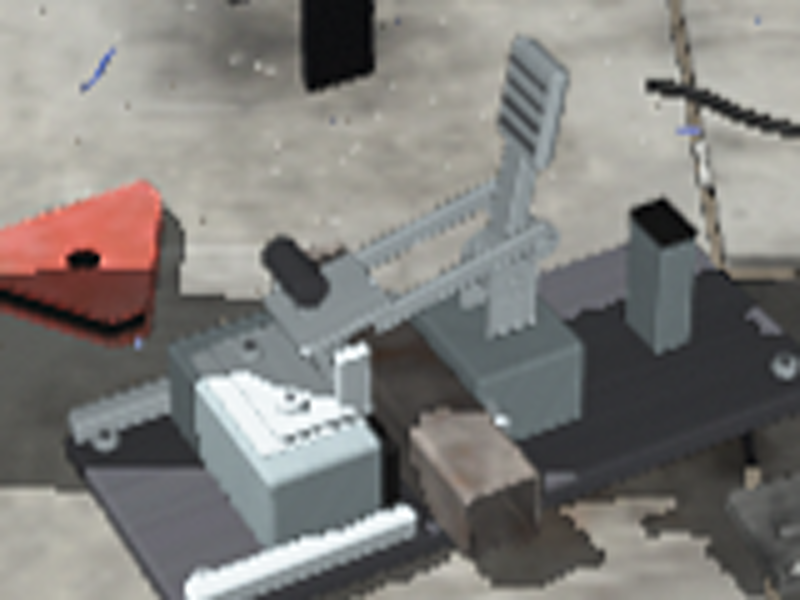

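View pics/w8.png

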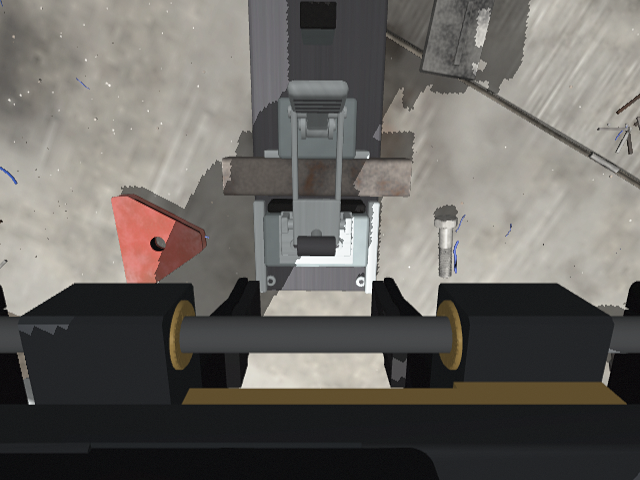

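The side view shows the claw lying down over the keeper with its T-bar near (279,264), and the handle leaning back with its end near (328,220). In the wrist view the handle end is near (318,85). I'll triangulate these.

Run:
```python
from h import *
z=np.load("jig0.npz");a=z['a']
R=np.array([[np.cos(a),-np.sin(a),0],[np.sin(a),np.cos(a),0],[0,0,1]]);O=np.r_[z['o'],0]
s=env.read_camera("side");w=env.read_camera("wrist")
def Q(x,y): return x/5+220-.4,y/5+210-.4
for n,A,B in [("handle end",Q(543,53),(318,86)),("tbar",Q(297,271),(316.5,244))]:
    X,e=tri((s,*A),(w,*B)); j=R.T@(X-O)*1e3; print(n,j.round(1),np.round(e,1), "ang",np.degrees(np.arctan2(j[2]-70,j[0])))
o=env.get_obs();print(o['tool_pos'])
```

```text
handle end [-15.6   1.3 156.4] [0.5 0.5] ang 100.26247801696762
tbar [79.6  0.7 97.2] [0.6 0.6] ang 18.85411871970478
[ 0.47129483 -0.03967983  0.21795218]
```

The handle stands at about 100° (lever ≈0.35) and the claw slopes about -0.22 with the hook over the bar. I'll close the fingers and come down on the claw side of the handle.

```bash
python3 -m creep '[{"tx":0.014,"ty":0,"tz":0,"rx":0,"ry":0,"rz":0},{"tx":0.018,"ty":0,"tz":0,"rx":0,"ry":0,"rz":0},{"tx":0.018,"ty":0,"tz":0,"rx":0,"ry":0,"rz":0},{"tx":0.016,"ty":0,"tz":0,"rx":0,"ry":0,"rz":0},{"tx":0,"ty":0,"tz":0.015,"rx":0,"ry":0,"rz":0},{"tx":0,"ty":0,"tz":0.015,"rx":0,"ry":0,"rz":0},{"tx":0,"ty":0,"tz":0.015,"rx":0,"ry":0,"rz":0},{"tx":0,"ty":0,"tz":0.013,"rx":0,"ry":0,"rz":0},{"tx":0,"ty":0,"tz":0,"rx":0,"ry":0,"rz":0},{"tx":0,"ty":0,"tz":0,"rx":0,"ry":0,"rz":0}]' 0 20 ; python3 st.py
python3 - <<'E'
from h import *
import cv2
c=env.read_camera("side"); cv2.imwrite("pics/s9.png",cv2.resize(c["pixels"][190:320,220:380,::-1],None,fx=5,fy=4.6,interpolation=cv2.INTER_CUBIC))
E
```

```text
time_s: 14.58
tool_pos: [0.5303, -0.0088, 0.1612]
tool_rot: [180.0, -0.0, 28.0]
force: [-0.3, -0.4, -0.1]
grip_width: 0.0003
jig x 11.41 y -0.10 z 161.18 | Fx 0.46 Fy 0.20 Fz -0.06 | w 0.26 [0.04 0.01 0.02] 14.575
```

View pics/s9.png

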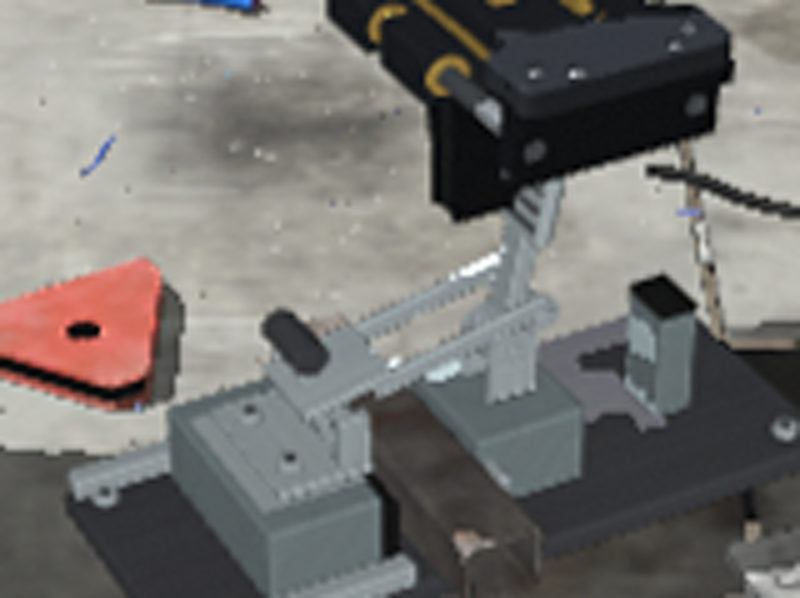

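The fingers hang on the claw side of the handle, at paddle height. Closing in to contact.

```bash
python3 -m creep '[{"tx":0.003,"ty":0,"tz":0,"rx":0,"ry":0,"rz":0},{"tx":0.003,"ty":0,"tz":0,"rx":0,"ry":0,"rz":0},{"tx":0,"ty":0,"tz":0,"rx":0,"ry":0,"rz":0}]' >/dev/null ; python3 st.py
python3 -m creep '[{"tx":0.003,"ty":0,"tz":0.001,"rx":0,"ry":0,"rz":0},{"tx":0,"ty":0,"tz":0,"rx":0,"ry":0,"rz":0}]' >/dev/null ; python3 st.py
python3 -m creep '[{"tx":0.003,"ty":0,"tz":0.0005,"rx":0,"ry":0,"rz":0},{"tx":0,"ty":0,"tz":0,"rx":0,"ry":0,"rz":0}]' >/dev/null ; python3 st.py
```

```text
jig x 5.22 y -0.33 z 160.99 | Fx 0.11 Fy -0.15 Fz 0.06 | w 0.41 [-0.05 -0.03 -0.01] 15.0
jig x 2.67 y -0.19 z 159.77 | Fx 0.21 Fy 0.27 Fz 1.17 | w 0.62 [-0.08  0.07 -0.06] 15.25
jig x 0.74 y -0.13 z 159.34 | Fx 5.09 Fy -0.66 Fz 5.14 | w 0.73 [-0.44  1.   -0.01] 15.5
```

```bash
python3 -m creep '[{"tx":0.004,"ty":0,"tz":0.0003,"rx":0,"ry":0,"rz":0},{"tx":0.004,"ty":0,"tz":0.0007,"rx":0,"ry":0,"rz":0},{"tx":0,"ty":0,"tz":0,"rx":0,"ry":0,"rz":0}]' >/dev/null ; python3 st.py
python3 -m creep '[{"tx":0.004,"ty":0,"tz":0.001,"rx":0,"ry":0,"rz":0},{"tx":0.004,"ty":0,"tz":0.001,"rx":0,"ry":0,"rz":0},{"tx":0,"ty":0,"tz":0,"rx":0,"ry":0,"rz":0}]' >/dev/null ; python3 st.py
```

```text
jig x -5.89 y -0.05 z 158.04 | Fx 8.86 Fy -1.03 Fz 6.06 | w 0.19 [-0.71  1.72 -0.03] 15.875
jig x -13.67 y -0.06 z 155.74 | Fx 8.26 Fy -1.32 Fz 5.88 | w 0.12 [-0.79  1.65  0.  ] 16.25
```

Run:
```python
from h import *
import cv2
c=env.read_camera("side"); cv2.imwrite("pics/s10.png",cv2.resize(c["pixels"][190:320,220:380,::-1],None,fx=5,fy=4.6,interpolation=cv2.INTER_CUBIC))
```

```text
(no output)
```

View pics/s10.png

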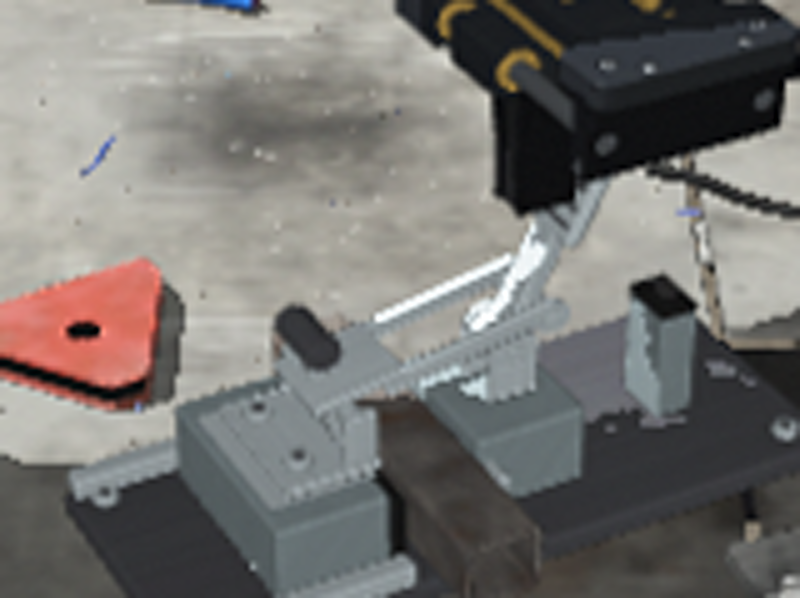

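The side view shows the jaw starting to draw in and the claw still seated on the keeper. Continuing along the arc.

```bash
python3 -m creep '[{"tx":0.0031,"ty":0,"tz":0.0014,"rx":0,"ry":0,"rz":0},{"tx":0.0031,"ty":0,"tz":0.0014,"rx":0,"ry":0,"rz":0},{"tx":0.003,"ty":0,"tz":0.0017,"rx":0,"ry":0,"rz":0},{"tx":0.003,"ty":0,"tz":0.0017,"rx":0,"ry":0,"rz":0},{"tx":0,"ty":0,"tz":0,"rx":0,"ry":0,"rz":0}]' >/dev/null ; python3 st.py
python3 -m creep '[{"tx":0.0028,"ty":0,"tz":0.002,"rx":0,"ry":0,"rz":0},{"tx":0.0028,"ty":0,"tz":0.002,"rx":0,"ry":0,"rz":0},{"tx":0.0026,"ty":0,"tz":0.0023,"rx":0,"ry":0,"rz":0},{"tx":0.0026,"ty":0,"tz":0.0023,"rx":0,"ry":0,"rz":0},{"tx":0,"ty":0,"tz":0,"rx":0,"ry":0,"rz":0}]' >/dev/null ; python3 st.py
```

```text
jig x -26.13 y -0.01 z 149.52 | Fx 7.52 Fy -0.59 Fz 4.38 | w 0.29 [-0.68  1.45  0.01] 16.925
jig x -37.11 y 0.04 z 140.73 | Fx 6.49 Fy 0.24 Fz 2.69 | w 0.51 [-0.72  1.22  0.04] 17.55
```

Run:
```python
from h import *
import cv2
c=env.read_camera("side"); cv2.imwrite("pics/s11.png",cv2.resize(c["pixels"][190:320,220:380,::-1],None,fx=5,fy=4.6,interpolation=cv2.INTER_CUBIC))
```

```text
(no output)
```

View pics/s11.png

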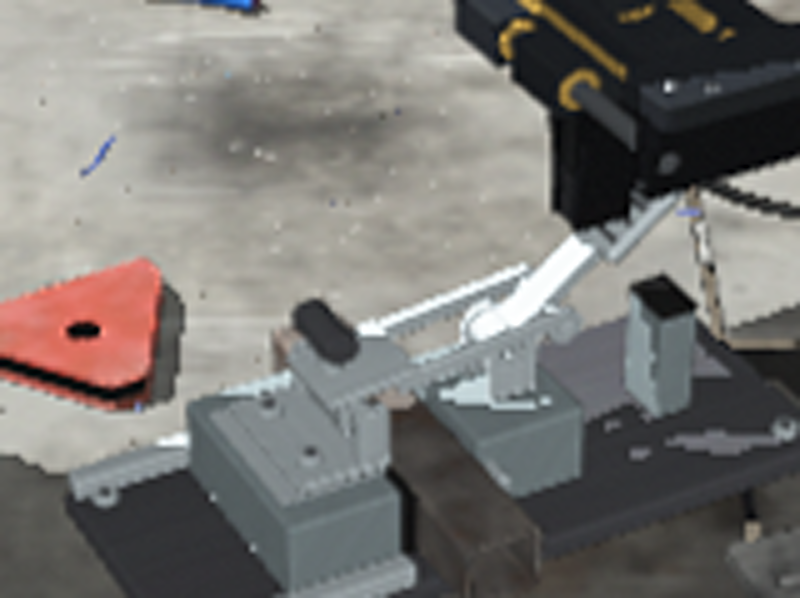

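The jaw is clearly drawn in (its left corner has gone from x≈170 to 188 in the crop) and the hook is still engaged. The handle is near 140°, so I'll go on.

```bash
python3 -m creep '[{"tx":0.0022,"ty":0,"tz":0.0026,"rx":0,"ry":0,"rz":0},{"tx":0.0022,"ty":0,"tz":0.0026,"rx":0,"ry":0,"rz":0},{"tx":0.002,"ty":0,"tz":0.0028,"rx":0,"ry":0,"rz":0},{"tx":0.002,"ty":0,"tz":0.0028,"rx":0,"ry":0,"rz":0},{"tx":0,"ty":0,"tz":0,"rx":0,"ry":0,"rz":0}]' >/dev/null ; python3 st.py
python3 -m creep '[{"tx":0.0017,"ty":0,"tz":0.003,"rx":0,"ry":0,"rz":0},{"tx":0.0017,"ty":0,"tz":0.003,"rx":0,"ry":0,"rz":0},{"tx":0.0014,"ty":0,"tz":0.003,"rx":0,"ry":0,"rz":0},{"tx":0.0014,"ty":0,"tz":0.003,"rx":0,"ry":0,"rz":0},{"tx":0,"ty":0,"tz":0,"rx":0,"ry":0,"rz":0}]' >/dev/null ; python3 st.py
```

```text
jig x -45.93 y 0.05 z 129.86 | Fx 4.59 Fy 0.19 Fz 2.29 | w 0.24 [-0.58  0.87 -0.02] 18.225
jig x -54.66 y -0.40 z 118.59 | Fx 0.26 Fy -0.11 Fz -0.31 | w 0.47 [-0.07  0.14  0.01] 18.85
```

The force vanished. Looking.

Run:
```python
from h import *
import cv2
c=env.read_camera("side"); cv2.imwrite("pics/s12.png",cv2.resize(c["pixels"][190:320,220:380,::-1],None,fx=5,fy=4.6,interpolation=cv2.INTER_CUBIC))
```

```text
(no output)
```

View pics/s12.png

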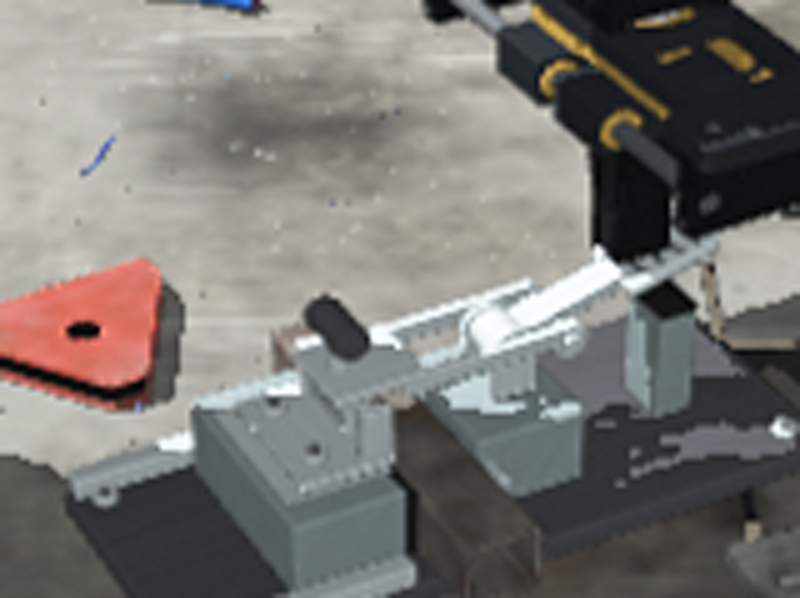

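The handle is at about 160–165°, still above the rest, with the finger barely on it near dead centre. I'll creep on down in small steps.

```bash
python3 -m creep '[{"tx":0.0004,"ty":0,"tz":0.002,"rx":0,"ry":0,"rz":0},{"tx":0.0004,"ty":0,"tz":0.002,"rx":0,"ry":0,"rz":0},{"tx":0,"ty":0,"tz":0,"rx":0,"ry":0,"rz":0}]' >/dev/null ; python3 st.py
python3 -m creep '[{"tx":0.0003,"ty":0,"tz":0.0015,"rx":0,"ry":0,"rz":0},{"tx":0.0003,"ty":0,"tz":0.0015,"rx":0,"ry":0,"rz":0},{"tx":0,"ty":0,"tz":0,"rx":0,"ry":0,"rz":0}]' >/dev/null ; python3 st.py
python3 - <<'E'
from h import *
import cv2
c=env.read_camera("side"); cv2.imwrite("pics/s13.png",cv2.resize(c["pixels"][190:320,220:380,::-1],None,fx=5,fy=4.6,interpolation=cv2.INTER_CUBIC))
E
```

```text
jig x -55.54 y -0.54 z 114.94 | Fx -0.95 Fy -0.63 Fz 1.39 | w 0.59 [ 0.04 -0.15 -0.03] 19.275
jig x -55.14 y -0.38 z 111.42 | Fx -1.75 Fy -0.93 Fz 0.88 | w 0.67 [ 0.1  -0.13 -0.01] 19.65
```

View pics/s13.png

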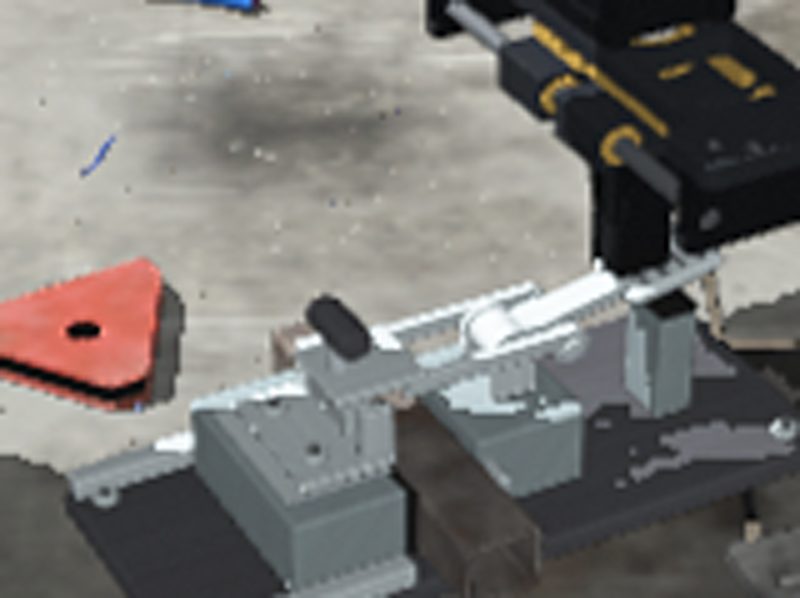

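The handle is just above the rest top, at about 169°. A few more mm takes it past centre.

```bash
python3 -m creep '[{"tx":0,"ty":0,"tz":0.0015,"rx":0,"ry":0,"rz":0},{"tx":0,"ty":0,"tz":0.0015,"rx":0,"ry":0,"rz":0},{"tx":0,"ty":0,"tz":0,"rx":0,"ry":0,"rz":0}]' >/dev/null ; python3 st.py
python3 -m creep '[{"tx":0,"ty":0,"tz":0.0015,"rx":0,"ry":0,"rz":0},{"tx":0,"ty":0,"tz":0,"rx":0,"ry":0,"rz":0},{"tx":0,"ty":0,"tz":0,"rx":0,"ry":0,"rz":0}]' >/dev/null ; python3 st.py
python3 -m creep '[{"tx":0,"ty":0,"tz":0.001,"rx":0,"ry":0,"rz":0},{"tx":0,"ty":0,"tz":0,"rx":0,"ry":0,"rz":0},{"tx":0,"ty":0,"tz":0,"rx":0,"ry":0,"rz":0}]' >/dev/null ; python3 st.py
```

```text
jig x -54.95 y -0.31 z 108.34 | Fx -0.64 Fy -1.17 Fz 0.16 | w 0.59 [ 0.02 -0.03  0.02] 20.075
jig x -55.09 y -0.33 z 107.01 | Fx -0.26 Fy -0.87 Fz -0.57 | w 0.43 [ 0.05 -0.03  0.01] 20.45
jig x -55.29 y -0.34 z 106.16 | Fx 0.42 Fy -0.01 Fz 0.56 | w 0.61 [-0.02 -0.03 -0.  ] 20.825
```

No force on the finger now, so the lever seems to be going down on its own. I'll back off upward and look.

```bash
python3 -m creep '[{"tx":0,"ty":0,"tz":-0.02,"rx":0,"ry":0,"rz":0},{"tx":0,"ty":0,"tz":-0.03,"rx":0,"ry":0,"rz":0},{"tx":0,"ty":0,"tz":-0.04,"rx":0,"ry":0,"rz":0},{"tx":-0.03,"ty":0,"tz":-0.03,"rx":0,"ry":0,"rz":0},{"tx":-0.05,"ty":0,"tz":0,"rx":0,"ry":0,"rz":0},{"tx":-0.05,"ty":0,"tz":0,"rx":0,"ry":0,"rz":0},{"tx":0,"ty":0,"tz":0,"rx":0,"ry":0,"rz":0},{"tx":0,"ty":0,"tz":0,"rx":0,"ry":0,"rz":0}]' >/dev/null ; python3 st.py
python3 - <<'E'
from h import *
import cv2
c=env.read_camera("side"); cv2.imwrite("pics/s14.png",cv2.resize(c["pixels"][190:320,220:380,::-1],None,fx=5,fy=4.6,interpolation=cv2.INTER_CUBIC))
c=env.read_camera("wrist"); cv2.imwrite("pics/w14.png",c["pixels"][:,:,::-1])
E
```

```text
jig x 73.63 y -0.05 z 227.62 | Fx 0.01 Fy -0.14 Fz 0.45 | w 0.26 [-0.01 -0.05  0.02] 21.825
```

View pics/s14.png

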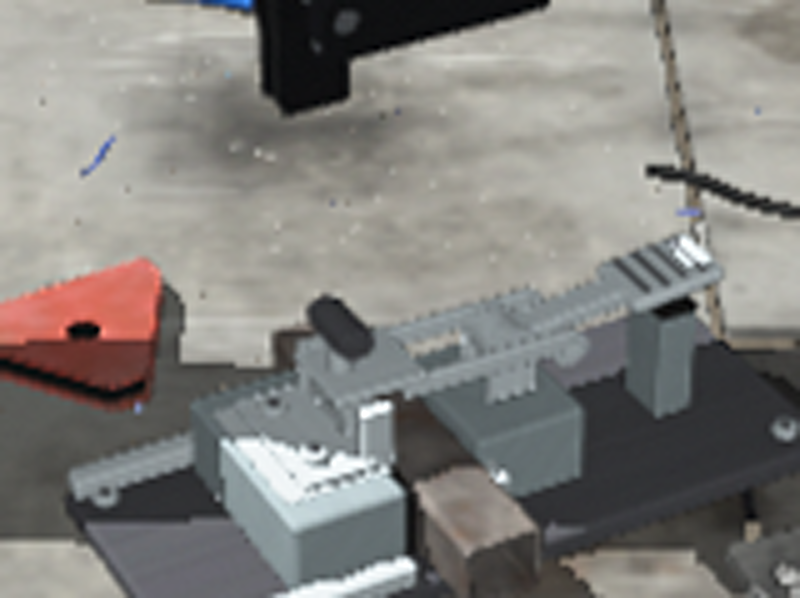

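View pics/w14.png

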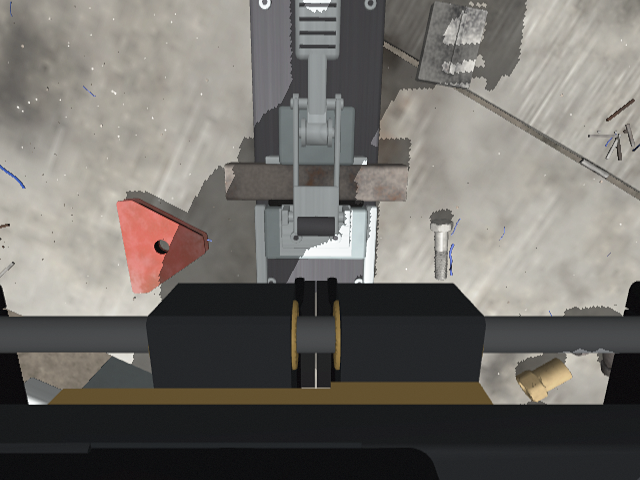

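The handle lies over the rest post. I'll wait a little, then check whether it has moved and whether it is level.

```bash
python3 - <<'E'
from h import *
import cv2
np.save("a.npy",env.read_camera("side")["pixels"])
E
python3 -m creep '[{"tx":0,"ty":0,"tz":0,"rx":0,"ry":0,"rz":0},{"tx":0,"ty":0,"tz":0,"rx":0,"ry":0,"rz":0},{"tx":0,"ty":0,"tz":0,"rx":0,"ry":0,"rz":0},{"tx":0,"ty":0,"tz":0,"rx":0,"ry":0,"rz":0},{"tx":0,"ty":0,"tz":0,"rx":0,"ry":0,"rz":0},{"tx":0,"ty":0,"tz":0,"rx":0,"ry":0,"rz":0},{"tx":0,"ty":0,"tz":0,"rx":0,"ry":0,"rz":0},{"tx":0,"ty":0,"tz":0,"rx":0,"ry":0,"rz":0},{"tx":0,"ty":0,"tz":0,"rx":0,"ry":0,"rz":0},{"tx":0,"ty":0,"tz":0,"rx":0,"ry":0,"rz":0},{"tx":0,"ty":0,"tz":0,"rx":0,"ry":0,"rz":0},{"tx":0,"ty":0,"tz":0,"rx":0,"ry":0,"rz":0}]' >/dev/null ; python3 st.py
python3 - <<'E'
from h import *
import cv2
z=np.load("jig0.npz");a=z['a']
R=np.array([[np.cos(a),-np.sin(a),0],[np.sin(a),np.cos(a),0],[0,0,1]]);O=np.r_[z['o'],0]
c=env.read_camera("side");t=env.read_camera("top")
A=np.load("a.npy").astype(int);B=c["pixels"].astype(int)
d=np.abs(A-B).sum(2)[225:330,240:400];print("changed px",(d>60).sum(),np.argwhere(d>60)[:20].tolist())
im=cv2.resize(c["pixels"][190:320,220:380,::-1],None,fx=5,fy=4.6,interpolation=cv2.INTER_CUBIC)
for th in (168,174,180):
    th=np.radians(th)
    for y in (-.015,.015):
        X=np.array([.088*np.cos(th)-.004*0,y,.07+.088*np.sin(th)])+np.array([.004*np.sin(th),0,-.004*np.cos(th)])
        p=proj(c,R@X+O); print(round(np.degrees(th)),y,((p+.4-[220,190])*[5,4.6]).round())
cv2.imwrite("pics/s15.png",im)
cv2.imwrite("pics/t15.png",cv2.resize(t["pixels"][180:345,240:400,::-1],None,fx=3.6,fy=3.6,interpolation=cv2.INTER_CUBIC))
E
```

```text
jig x 74.64 y -0.15 z 226.22 | Fx 0.58 Fy -0.92 Fz 0.64 | w 0.37 [-0.01 -0.05  0.06] 23.475
changed px 169 [[18, 113], [18, 114], [19, 113], [19, 114], [21, 115], [21, 116], [21, 122], [22, 116], [22, 121], [22, 122], [22, 123], [43, 23], [43, 24], [44, 23], [44, 24], [46, 102], [46, 132], [46, 133], [46, 134], [47, 136]]
168 -0.015 [679. 208.]
168 0.015 [724. 247.]
174 -0.015 [682. 225.]
174 0.015 [727. 264.]
180 -0.015 [682. 243.]
180 0.015 [727. 282.]
```

View pics/s15.png

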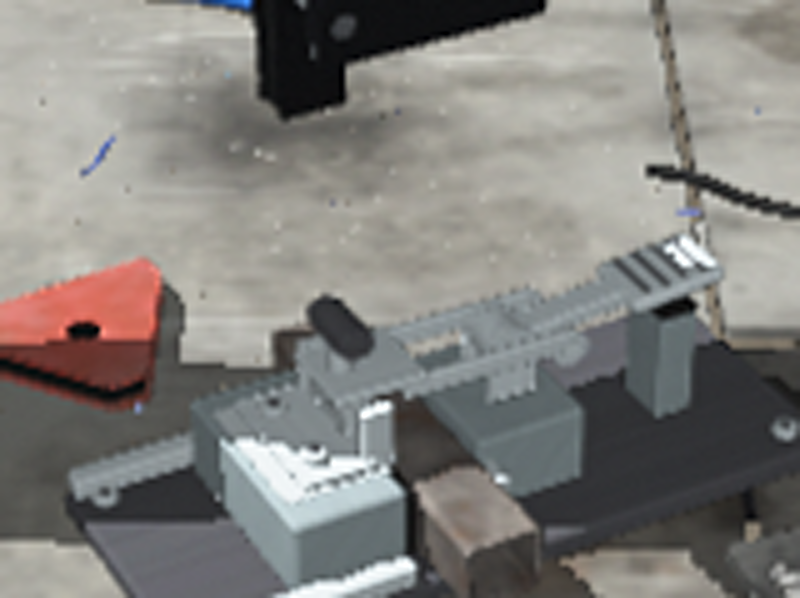

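The far and near end corners, (680,235) and (723,268), fall between the 174° and 180° predictions, and a sliver of the black rest top is visible. It may still be creeping down, so I'll wait and compare closely.

```bash
python3 -m creep '[{"tx":-0.03,"ty":0,"tz":-0.02,"rx":0,"ry":0,"rz":0},{"tx":0,"ty":0,"tz":0,"rx":0,"ry":0,"rz":0},{"tx":0,"ty":0,"tz":0,"rx":0,"ry":0,"rz":0},{"tx":0,"ty":0,"tz":0,"rx":0,"ry":0,"rz":0},{"tx":0,"ty":0,"tz":0,"rx":0,"ry":0,"rz":0},{"tx":0,"ty":0,"tz":0,"rx":0,"ry":0,"rz":0},{"tx":0,"ty":0,"tz":0,"rx":0,"ry":0,"rz":0},{"tx":0,"ty":0,"tz":0,"rx":0,"ry":0,"rz":0},{"tx":0,"ty":0,"tz":0,"rx":0,"ry":0,"rz":0},{"tx":0,"ty":0,"tz":0,"rx":0,"ry":0,"rz":0},{"tx":0,"ty":0,"tz":0,"rx":0,"ry":0,"rz":0},{"tx":0,"ty":0,"tz":0,"rx":0,"ry":0,"rz":0},{"tx":0,"ty":0,"tz":0,"rx":0,"ry":0,"rz":0},{"tx":0,"ty":0,"tz":0,"rx":0,"ry":0,"rz":0},{"tx":0,"ty":0,"tz":0,"rx":0,"ry":0,"rz":0},{"tx":0,"ty":0,"tz":0,"rx":0,"ry":0,"rz":0}]' >/dev/null ; python3 st.py
python3 - <<'E'
from h import *
import cv2
A=np.load("a.npy")
c=env.read_camera("side")["pixels"]
f=lambda i:cv2.resize(i[230:285,318:372,::-1],None,fx=7,fy=8,interpolation=cv2.INTER_NEAREST)
cv2.imwrite("pics/cmp.png",np.hstack([f(A),f(c)]))
w=env.read_camera("wrist")["pixels"];cv2.imwrite("pics/w16.png",w[:,:,::-1])
E
```

```text
jig x 104.60 y -0.08 z 246.25 | Fx -1.04 Fy 1.01 Fz -0.58 | w 0.59 [ 0.   -0.01 -0.05] 25.575
```

View pics/cmp.png

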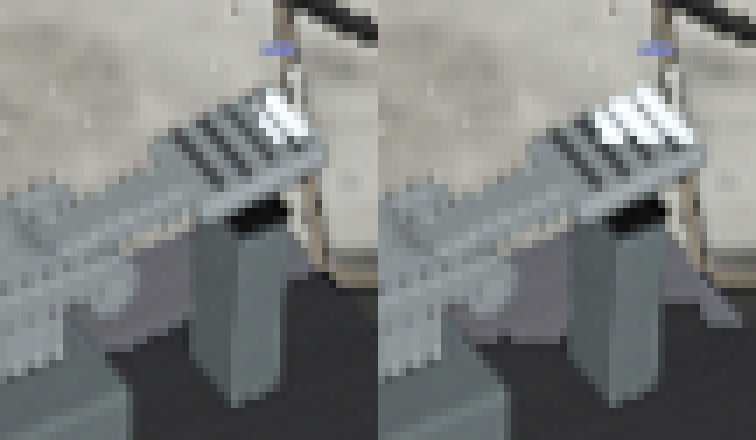

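View pics/w16.png

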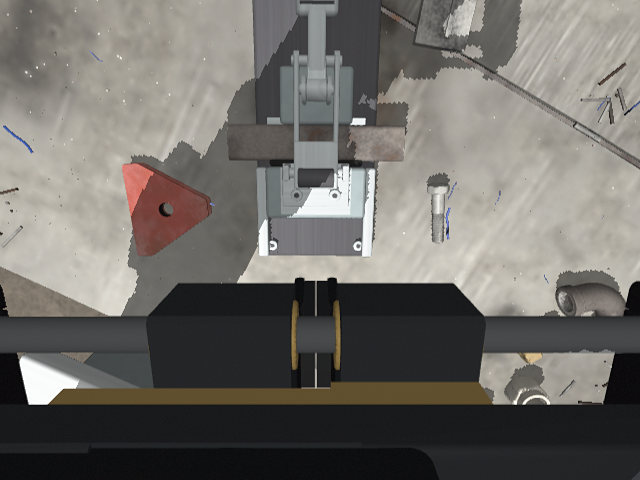

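The handle didn't move between the two pictures; only the shadows did. I need to know whether it really lies on the rest, so I'll compare its edges with the predicted outlines, corrected by the rest's own measured offset.

Run:
```python
from h import *
import cv2
z=np.load("jig0.npz");a=z['a']
R=np.array([[np.cos(a),-np.sin(a),0],[np.sin(a),np.cos(a),0],[0,0,1]]);O=np.r_[z['o'],0]
c=env.read_camera("side")
P=lambda x,y,zz: proj(c,R@np.array([x,y,zz])/1e3*1+O)
off=None
print("rest corners top z66",[P(-70+dx,dy,66).round(1).tolist() for dx,dy in((-8,-12),(8,-12),(8,12),(-8,12))])
im0=cv2.imread("pics/side0.png")[:,:,::-1]; 
for n,im in(("init",im0),("now",c["pixels"])):
    m=(im.max(2)<40); sub=m[245:268,340:366]; k,l,s,ce=cv2.connectedComponentsWithStats(sub.astype(np.uint8))
    for i in range(1,k):
        if s[i,4]>4: print(n,"bbox u",s[i,0]+340,s[i,0]+340+s[i,2],"v",s[i,1]+245,s[i,1]+245+s[i,3],s[i,4])
def edge(th,off,y,r): # off = dist from centreline (+ upper)
    th=np.radians(th); return P(r*np.cos(th)+off*np.sin(th),y,70+r*np.sin(th)-off*np.cos(th)).round(1).tolist()
for th in(170,172,174,176,178,180,181):
    print(th,"near-bottom r48,r88",edge(th,-4,15,48),edge(th,-4,15,88),"near top end",edge(th,4,15,88),"far top end",edge(th,4,-15,88))
v=lambda i:cv2.resize(i[234:272,326:370,::-1],None,fx=16,fy=15,interpolation=cv2.INTER_NEAREST)
cv2.imwrite("pics/z16.png",v(c["pixels"]))
```

```text
rest corners top z66 [[352.2, 248.3], [345.0, 250.7], [352.0, 257.6], [359.3, 255.1]]
init bbox u 347 359 v 250 259 60
now bbox u 351 359 v 255 259 19
170 near-bottom r48,r88 [346.6, 257.1] [365.0, 247.7] near top end [364.6, 244.5] far top end [355.6, 236.1]
172 near-bottom r48,r88 [346.6, 257.8] [365.0, 249.0] near top end [364.8, 245.7] far top end [355.8, 237.3]
174 near-bottom r48,r88 [346.6, 258.5] [365.0, 250.3] near top end [364.9, 247.0] far top end [355.9, 238.6]
176 near-bottom r48,r88 [346.5, 259.3] [365.0, 251.7] near top end [365.0, 248.2] far top end [356.0, 239.9]
178 near-bottom r48,r88 [346.5, 260.0] [364.9, 253.0] near top end [365.0, 249.5] far top end [356.0, 241.2]
180 near-bottom r48,r88 [346.4, 260.8] [364.7, 254.3] near top end [365.0, 250.9] far top end [356.0, 242.5]
181 near-bottom r48,r88 [346.3, 261.1] [364.6, 255.0] near top end [365.0, 251.5] far top end [356.0, 243.1]
```

View pics/z16.png

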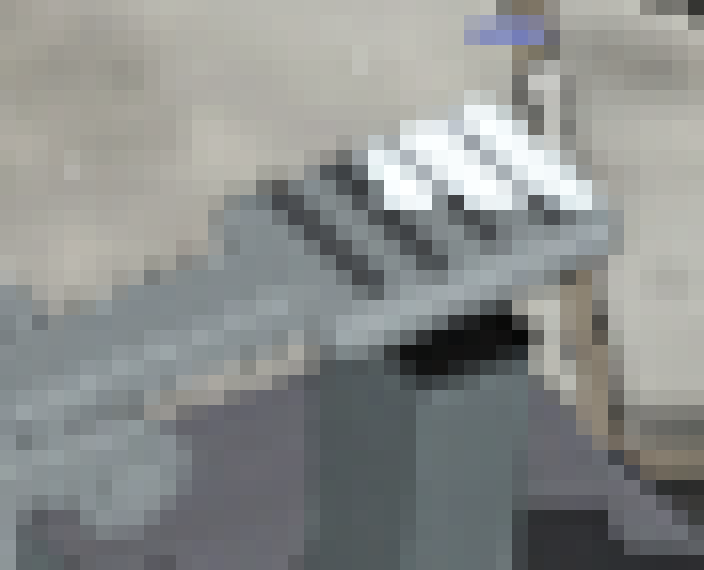

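The end corners, corrected by the rest's ~1.3 px offset, put the handle near 174°. That is exactly where my finger left it, with a gap over the rest, so it is held by friction just past centre. I'll go back and guide it gently down until it touches the rest.

```bash
python3 -m creep '[{"tx":0.05,"ty":0,"tz":0,"rx":0,"ry":0,"rz":0},{"tx":0.05,"ty":0,"tz":0,"rx":0,"ry":0,"rz":0},{"tx":0.05,"ty":0,"tz":0,"rx":0,"ry":0,"rz":0},{"tx":0.01,"ty":0,"tz":0.03,"rx":0,"ry":0,"rz":0},{"tx":0,"ty":0,"tz":0.04,"rx":0,"ry":0,"rz":0},{"tx":0,"ty":0,"tz":0.04,"rx":0,"ry":0,"rz":0},{"tx":0,"ty":0,"tz":0.02,"rx":0,"ry":0,"rz":0},{"tx":0,"ty":0,"tz":0.005,"rx":0,"ry":0,"rz":0},{"tx":0,"ty":0,"tz":0,"rx":0,"ry":0,"rz":0},{"tx":0,"ty":0,"tz":0,"rx":0,"ry":0,"rz":0}]' 0 20 >/dev/null; python3 st.py
python3 -m creep '[{"tx":0,"ty":0,"tz":0.003,"rx":0,"ry":0,"rz":0},{"tx":0,"ty":0,"tz":0,"rx":0,"ry":0,"rz":0},{"tx":0,"ty":0,"tz":0,"rx":0,"ry":0,"rz":0}]'>/dev/null; python3 st.py
python3 -m creep '[{"tx":0,"ty":0,"tz":0.002,"rx":0,"ry":0,"rz":0},{"tx":0,"ty":0,"tz":0,"rx":0,"ry":0,"rz":0},{"tx":0,"ty":0,"tz":0,"rx":0,"ry":0,"rz":0}]'>/dev/null; python3 st.py
```

```text
jig x -56.37 y 0.10 z 112.85 | Fx -0.09 Fy -0.37 Fz -0.38 | w 0.42 [ 0.04 -0.01 -0.01] 26.975
jig x -55.39 y -0.30 z 108.35 | Fx -0.22 Fy -0.64 Fz -0.48 | w 0.23 [-0.01 -0.    0.  ] 27.35
jig x -55.36 y -0.40 z 106.16 | Fx -0.09 Fy 0.67 Fz -1.13 | w 0.38 [ 0.   -0.01 -0.  ] 27.725
```

```bash
for i in 1; do python3 -m creep '[{"tx":0,"ty":0,"tz":0.0015,"rx":0,"ry":0,"rz":0},{"tx":0,"ty":0,"tz":0,"rx":0,"ry":0,"rz":0}]'>/dev/null; python3 st.py; python3 -m creep '[{"tx":0,"ty":0,"tz":0.0015,"rx":0,"ry":0,"rz":0},{"tx":0,"ty":0,"tz":0,"rx":0,"ry":0,"rz":0}]'>/dev/null; python3 st.py; python3 -m creep '[{"tx":0,"ty":0,"tz":0.001,"rx":0,"ry":0,"rz":0},{"tx":0,"ty":0,"tz":0,"rx":0,"ry":0,"rz":0}]'>/dev/null; python3 st.py; done
```

```text
jig x -55.26 y -0.35 z 104.56 | Fx 0.82 Fy -0.07 Fz 0.40 | w 0.54 [-0.02  0.02  0.03] 27.975
jig x -55.25 y -0.38 z 103.05 | Fx -0.18 Fy -0.02 Fz 0.47 | w 0.57 [-0.01  0.02  0.05] 28.225
jig x -55.31 y -0.34 z 102.13 | Fx -0.42 Fy -0.25 Fz -0.47 | w 0.47 [-0.07  0.04 -0.01] 28.475
```

```bash
for i in 1; do python3 -m creep '[{"tx":0,"ty":0,"tz":0.001,"rx":0,"ry":0,"rz":0},{"tx":0,"ty":0,"tz":0,"rx":0,"ry":0,"rz":0}]'>/dev/null; python3 st.py; python3 -m creep '[{"tx":0,"ty":0,"tz":0.001,"rx":0,"ry":0,"rz":0},{"tx":0,"ty":0,"tz":0,"rx":0,"ry":0,"rz":0}]'>/dev/null; python3 st.py; python3 -m creep '[{"tx":0,"ty":0,"tz":0.0005,"rx":0,"ry":0,"rz":0},{"tx":0,"ty":0,"tz":0,"rx":0,"ry":0,"rz":0}]'>/dev/null; python3 st.py; done
python3 - <<'E'
from h import *
import cv2
c=env.read_camera("side")
cv2.imwrite("pics/z17.png",cv2.resize(c["pixels"][225:275,310:375,::-1],None,fx=11,fy=11,interpolation=cv2.INTER_NEAREST))
E
```

```text
jig x -55.29 y -0.36 z 101.11 | Fx -0.82 Fy -0.12 Fz -0.54 | w 0.43 [-0.02 -0.06 -0.03] 28.725
jig x -55.31 y -0.36 z 100.14 | Fx 0.93 Fy -0.12 Fz 0.11 | w 0.54 [ 0.02 -0.02 -0.01] 28.975
jig x -55.31 y -0.34 z 99.66 | Fx -0.27 Fy 0.52 Fz -0.26 | w 0.32 [-0.   -0.03  0.01] 29.225
```

View pics/z17.png

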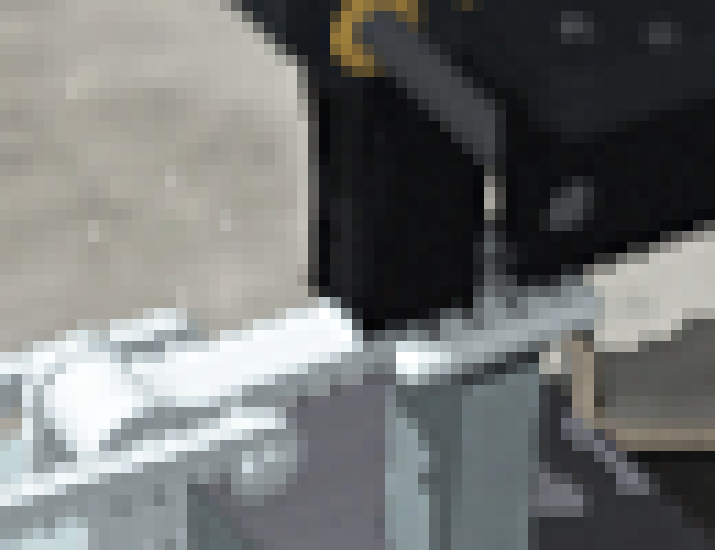

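The black sliver of rest top is gone, so the handle moved down with almost no force. A last light touch should feel the rest.

```bash
for i in 1; do python3 -m creep '[{"tx":0,"ty":0,"tz":0.0005,"rx":0,"ry":0,"rz":0},{"tx":0,"ty":0,"tz":0,"rx":0,"ry":0,"rz":0}]'>/dev/null; python3 st.py; python3 -m creep '[{"tx":0,"ty":0,"tz":0.0005,"rx":0,"ry":0,"rz":0},{"tx":0,"ty":0,"tz":0,"rx":0,"ry":0,"rz":0}]'>/dev/null; python3 st.py;  done
```

```text
jig x -55.42 y -0.34 z 99.52 | Fx 0.60 Fy -0.36 Fz 2.88 | w 0.49 [-0.06  0.23  0.03] 29.525
jig x -55.45 y -0.35 z 99.49 | Fx 3.06 Fy -0.82 Fz 6.26 | w 0.20 [-0.12  0.56  0.08] 29.775
```

The rest is felt at tip z 74.5 mm (6 N, light), which is what a level handle predicts. I'll lift away and check.

```bash
python3 -m creep '[{"tx":0,"ty":0,"tz":-0.003,"rx":0,"ry":0,"rz":0},{"tx":0,"ty":0,"tz":-0.02,"rx":0,"ry":0,"rz":0},{"tx":0,"ty":0,"tz":-0.04,"rx":0,"ry":0,"rz":0},{"tx":0,"ty":0,"tz":-0.04,"rx":0,"ry":0,"rz":0},{"tx":-0.03,"ty":0,"tz":-0.03,"rx":0,"ry":0,"rz":0},{"tx":-0.05,"ty":0,"tz":0,"rx":0,"ry":0,"rz":0},{"tx":-0.05,"ty":0,"tz":0,"rx":0,"ry":0,"rz":0},{"tx":-0.03,"ty":0,"tz":0,"rx":0,"ry":0,"rz":0},{"tx":0,"ty":0,"tz":0,"rx":0,"ry":0,"rz":0},{"tx":0,"ty":0,"tz":0,"rx":0,"ry":0,"rz":0}]' >/dev/null ; python3 st.py
python3 - <<'E'
from h import *
np.save("b.npy",env.read_camera("side")["pixels"])
E
python3 -m creep '[{"tx":0,"ty":0,"tz":0,"rx":0,"ry":0,"rz":0},{"tx":0,"ty":0,"tz":0,"rx":0,"ry":0,"rz":0},{"tx":0,"ty":0,"tz":0,"rx":0,"ry":0,"rz":0},{"tx":0,"ty":0,"tz":0,"rx":0,"ry":0,"rz":0},{"tx":0,"ty":0,"tz":0,"rx":0,"ry":0,"rz":0},{"tx":0,"ty":0,"tz":0,"rx":0,"ry":0,"rz":0},{"tx":0,"ty":0,"tz":0,"rx":0,"ry":0,"rz":0},{"tx":0,"ty":0,"tz":0,"rx":0,"ry":0,"rz":0},{"tx":0,"ty":0,"tz":0,"rx":0,"ry":0,"rz":0},{"tx":0,"ty":0,"tz":0,"rx":0,"ry":0,"rz":0},{"tx":0,"ty":0,"tz":0,"rx":0,"ry":0,"rz":0},{"tx":0,"ty":0,"tz":0,"rx":0,"ry":0,"rz":0},{"tx":0,"ty":0,"tz":0,"rx":0,"ry":0,"rz":0},{"tx":0,"ty":0,"tz":0,"rx":0,"ry":0,"rz":0},{"tx":0,"ty":0,"tz":0,"rx":0,"ry":0,"rz":0},{"tx":0,"ty":0,"tz":0,"rx":0,"ry":0,"rz":0}]' >/dev/null ; python3 st.py
python3 - <<'E'
from h import *
import cv2
A=np.load("a.npy");B=np.load("b.npy");c=env.read_camera("side")["pixels"]
f=lambda i:cv2.resize(i[232:275,322:370,::-1],None,fx=5.4,fy=8,interpolation=cv2.INTER_NEAREST)
cv2.imwrite("pics/cmp2.png",np.hstack([f(A),f(B),f(c)]))
cv2.imwrite("pics/s18.png",cv2.resize(c[190:320,220:380,::-1],None,fx=5,fy=4.6,interpolation=cv2.INTER_CUBIC))
t=env.read_camera("top")["pixels"];cv2.imwrite("pics/t18.png",t[:,:,::-1])
E
```

```text
jig x 103.47 y -0.20 z 232.68 | Fx -0.50 Fy 0.75 Fz -0.63 | w 0.36 [-0.01 -0.01  0.01] 31.025
jig x 104.64 y -0.08 z 231.73 | Fx -0.60 Fy -0.14 Fz 0.38 | w 0.46 [-0.04  0.02  0.07] 33.075
```

View pics/cmp2.png

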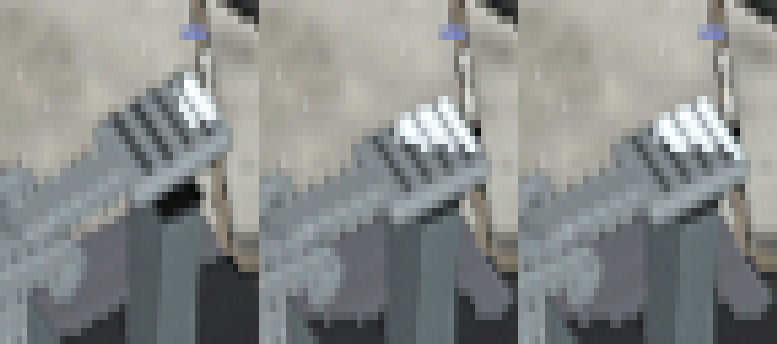

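View pics/s18.png

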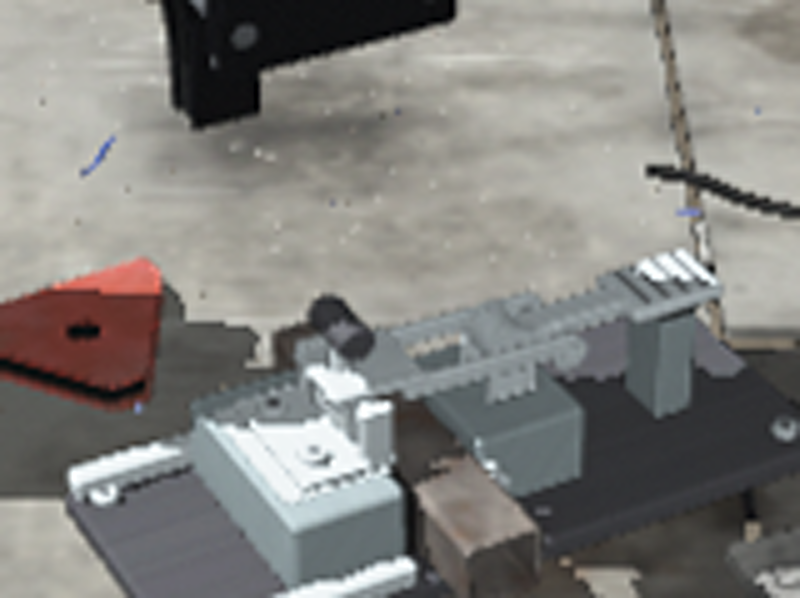

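View pics/t18.png

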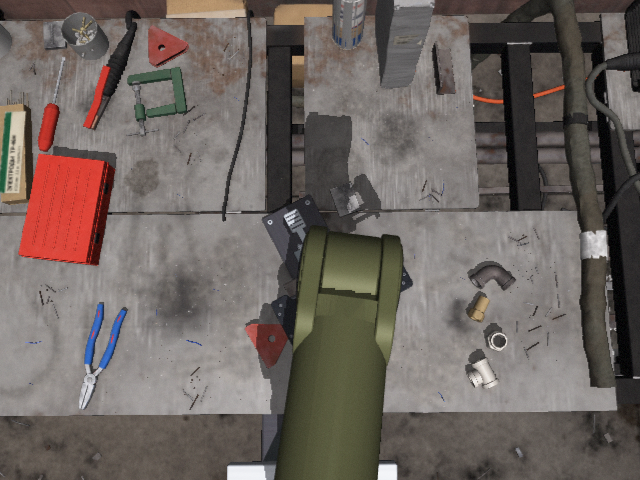

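The handle now lies on the post: the black sliver is hidden, and the end has dropped from v≈240 to ≈243.5 px. It hasn't moved in 2 s, the jaw is drawn in and the claw is seated. The magnet and coupon are where they were. Handing in.

```bash
python3 -c "
from cell import env
print(env.sign_off())"
```

```text
the job is handed in; nothing more can be done
None
```

The tube is clamped: the claw is hooked on the keeper, the lever lies on its rest past centre, and the jaw is drawn in. I handed in at about 33 s.

**What I did**
- **Claw:** I gripped the T-bar by its ends and brought the claw down until the plate touched the bar. I then eased up to about 10–12 mm of hook depth.
- **Draw back:** The lever dragged at about 8.4 N. I stopped when the force rose to 12.3 N with the claw no longer moving, relaxed the hand and let go.
- **Lever:** I swung it over with closed fingers. Force readings were at most about 11 N.

**Last checks**
- After I backed off, the side view showed the handle on the post and unchanged over 2 s. The claw was seated and the jaw drawn in.
- The magnet and coupon looked unmoved. The bolt was hidden by the arm in the last top view, but in the wrist view at about 26 s it was still beside the jig.

**What disagreed**
- **Lever held short:** After my first push past centre the lever did not fall by itself. It stayed a few degrees above the rest, held by friction. I guided it down with almost no force, plus a light touch of about 6 N on the rest.
- **Hook depth:** The contact feel suggested about 10.5 mm and the camera about 12 mm. I did not measure the depth or the exact jaw draw after closing.

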